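# Fit a guide wheel and lock it with a hairpin clip

### The arm

A 6-joint arm with a two-finger parallel gripper is mounted at the origin on the work surface. World frame = base frame: x ahead of the robot, y to its left, z up, the work surface at z = 0. Lengths are in m, angles in rad, forces in N, time in s.
With the tool pointing down it reaches from about 0.35 to 0.775 m from the base axis. Payload 5.5 kg.
Tool frame: the origin (TCP) lies between the finger pads; the fingertips stand 17 mm ahead of it and the grasp point (between the pads) lies 2 mm behind it (env.finger_overhang is the distance from the TCP to the fingertips, in m); z points along the fingers, y is the line along which they close (so a half turn about z gives the same grasp; the last joint's range is limited). The gripper opens to 85 mm and grips with 20 to 120 N. Pads are 22 mm wide; open, the fingers measure 114 mm over their backs; the gripper's body (76 mm by 85 mm) begins 54 mm behind the grasp point. The pads swing forward as they close: fully open they stand 13 mm farther back than shut.
Start: joints at [0.967, 0.313, 0.046, 1.304, 0, 1.431], TCP at [0.257, 0.514, 0.248] pointing down, gripper open.
Joint ranges: [-2.76, 2.76], [-0.86, 1.69], [-1.03, 1.26], [-2.2, 2.34], [-1.47, 1.5], [-3.14, 3.14]. Speed limits (rad/s): [2.57, 2.57, 3.14, 3.14, 3.14, 3.14].

### API

Orientations are given as a unit quaternion [w, x, y, z].
In Python, from workcell import env gives the robot as it stands. The module is installed in compiled form; this text tells all that it offers.
- The arm moves only by the shell command python3 -m pendant 'ROWS' [FORCE]. ROWS is JSON, a list of rows, each a list of 5 numbers: the gripper's target within -1 to 1 (fully open at 1, half-way at 0, shut at -1), then the shift along the tool's x, y, z in m, then the turn about the tool's z in rad. A call has 1 to 8 rows; each row shifts and turns the commanded pose from where the row before left it, along the tool's axes as they then stand; what a row does not reach is not made up. A row lasts 1/8 s, in which the tool goes at most 62.5 mm and 10.7 degrees, less where a joint would pass 70% of its speed; a pose out of reach is approached as far as the arm can. A call with a gripper value outside its range is refused whole. The fingers move at their own pace and stop on an object; FORCE is the grip in N (left out, the last holds). Time passes only in rows, so rows that do not move let the fingers close. It gives the time, the measured TCP pose, the force, the opening and the grip force at its end, in the units of the state.
- env.get_state(): the state, without advancing time (a new reading comes with each control period).
- env.read_camera(name): name is "scene" or "side" or "wrist"; returns the picture (384x512x3 uint8, red, green, blue); there is no depth.
- env.calibration(name): a dict with "K" (3x3 intrinsics, pixels), "distortion" ([k1, k2, p1, p2, k3] as OpenCV has them; the pictures are not rectified), "T" (4x4, takes a point from camera to world coordinates); the wrist camera has in their place "tool_from_camera" (4x4, takes a point from camera to tool coordinates, whose origin is the TCP and whose axes are the flange's). Camera axes: x right, y down, z forward; pixel columns grow to the right and rows downward; lengths in m; the calibration is good to about 2 mm. A picture is of the moment at which its call begins: read the wrist's pose just before it. calibration takes no time and is no camera call.
- env.hand_in(): hands the job in; it is judged then, once.
Trained networks look in the newest picture that a camera, given by its name, has taken for a name from the list of things; names that differ only in an ending like _2 or _b are one class to them, and where a whole thing is asked for, a point or a joint stands for the part that bears it (a point fixed in the world has none). Each returns a list of dicts, best first, with "score" (0 to 1); they miss things now and then, are a little off and sometimes report something else, mostly with a low value. They report only what shows in the picture. A call takes as long as a camera call. They do not tell look-alikes from the thing itself.
- env.recognise(camera, label): "centre" ([column, row] in pixels, amid what is visible of it).
The state is a dict: "clock": time; "joint_pos": joint angles; "qvel": joint speeds; "tau": joint torques, N m; "tcp_pos": TCP position; "orientation": TCP orientation; "wrist_force": force on the tool from outside, world axes, zero at the start; "ft_torque": the same for the moment, N m; "finger_gap": finger opening in m; "grip_force": force on a finger pad.
Only numpy, scipy, OpenCV 4.12 (cv2) and the standard library are available. Lean on these libraries where they do the work, as an engineer would, in place of code of your own. Each camera call takes 0.05 s, during which the arm holds its last target. There are 200 camera calls.

### The job

First put the black guide wheel on the upright steel shaft, hub side up as it stands now, lowering it right down onto the shaft's shoulder without dropping it. Then fetch the hairpin clip from its yellow holder and slide its straight leg level through the cross-hole of the shaft, above the wheel, until the sprung leg has snapped round the shaft and the clip hugs it; let go and leave the screwdriver and the black workpiece plate where they lie.

Things in the scene. Friction and masses are not known exactly. Their poses are not given: they have to be found in the camera images.
- wheel_center (a point): Loose guide wheel, flat on the bench, about 0.2 kg: black rubber tread 60 mm in diameter and 22 mm high, aluminium hub 37 mm in diameter rising to 32 mm, bore 26 mm right through. This point is on its axis, half-way up (16 mm above its underside); z is the axis, up.
- wheel_under (a point): Point on the wheel's axis in the plane of its underside.
- shoulder (a point): Shaft axis at the top of its 36 mm wide shoulder, 16 mm above the bench, where the wheel's underside must rest. Upright steel shaft 22 mm in diameter, tapered top at 70 mm, on a fixed blue plate 100 x 100 x 10 mm whose centre is 30 mm from the shaft towards this point's -x. z is the shaft's axis, x the cross-hole's direction.
- hole (a point): Centre of the cross-hole, on the shaft's axis, 54 mm above the bench. The hole is 8 mm high and 8 mm wide and runs right through along this point's x (22 mm long), open at both ends; the clip may enter from either end. With the wheel fitted, its hub ends 6 mm below the hole's centre.
- clip_grip (a point): Centre of the clip's red grip block, 32 (x) x 20 (y) x 24 (z) mm. The clip is a flat hairpin of 5 mm brass-coloured wire, 112 mm long, about 60 g, most of it in the block; z is up. Its two legs point to +x, level, 9 mm above the block's underside (3 mm below this point). Set on its block on a flat surface, the clip stays level with its legs clear of the surface.
- clip_legs (a point): Point between the legs, 54 mm (x) and 7 mm (y) from the block's centre, at wire height; the legs measure 19 mm across here over their outer sides. A place to pinch the clip while its block is in the holder.
- clip_seat (a point): Point on the straight leg, 52 mm (x) ahead of the block's centre, that comes to the centre of the cross-hole when the clip is home. x is the direction in which the legs point, z up. The straight leg lies on the block's y = 0; its tip is 96 mm from the block's centre.
- clip_spring (a joint): Opening of the sprung leg, rad: 0 relaxed, about 0.12 as the shaft passes its narrow place, then it snaps shut; pushing home takes 2 to 5 N. The leg is on the straight leg's +y side; wire centre from the block's centre: y 14 mm at x 52 (bulge round the shaft), y 8 at x 64 (narrow), y 17 at its flared tip, x 80.
- pocket (a point): Middle of the pocket floor of the clip holder, 22 mm above the bench. Fixed yellow block 40 mm deep, 36 mm wide, with side and back walls and a roof (top at 56 mm), on a 60 mm wide foot. Open only to this point's +x, front edge 15 mm from this point. The clip's block sits inside under the roof; its legs stick out in front, over the bench.
- screwdriver: Loose screwdriver lying on the bench beyond the work; leave it alone. Its length is along x.
- workpiece: Loose black plate 90 x 60 x 8 mm with a round hole, lying on the bench beyond the work; leave it alone. Origin under its centre.
- button_box: Fixed white push-button box 75 x 75 mm, 86 mm high, on the bench at the robot's right. Origin under its centre.
There are look-alikes about, which are no part of the job. What is shaped like the part that bears wheel_center but red is not meant.

How it is judged:
By the outcome, as a careful person would: the job done as asked, in the order asked, and still so for the second after the job is handed in, with the robot touching nothing.
It also fails if it takes over 67 s, if anything falls off the work surface, if the arm or the gripper's body presses on something with over 40 N, if the wrist force passes 120 N, or if a joint passes its speed limit or range.

## Working session

There is one attempt and no reset: what is moved stays moved. The work goes in short steps, Python scripts to look and compute and a shell command to move; the robot and the scene stay as the last step left them, time stands still between calls to the robot, and variables do not carry over. Pictures are saved under pics/ and viewed, at most 10 in all, crops included, and the job is handed in when it is done.

```bash
mkdir -p pics; cat > h.py <<'E'
import numpy as np, cv2
from workcell import env
from scipy.spatial.transform import Rotation as R
def Rq(q): return R.from_quat([q[1],q[2],q[3],q[0]]).as_matrix()
def camT(n):
    c=env.calibration(n)
    if n!='wrist': return np.array(c['K']),np.array(c['distortion'],float),np.array(c['T'])
    s=env.get_state(); T=np.eye(4); T[:3,:3]=Rq(s['orientation']); T[:3,3]=s['tcp_pos']
    return np.array(c['K']),np.array(c['distortion'],float),T@np.array(c['tool_from_camera'])
def px2w(n,px,z):
    K,d,T=camT(n); u=cv2.undistortPoints(np.array(px,float).reshape(-1,1,2),K,d).reshape(-1,2)
    r=np.c_[u,np.ones(len(u))]@T[:3,:3].T; o=T[:3,3]
    return o+r*((z-o[2])/r[:,2])[:,None]
def w2px(n,P):
    K,d,T=camT(n); Ti=np.linalg.inv(T)
    return cv2.projectPoints(np.array(P,float).reshape(-1,3),cv2.Rodrigues(Ti[:3,:3])[0],Ti[:3,3],K,d)[0].reshape(-1,2)
def snap(n,f=None):
    im=env.read_camera(n)
    if f: cv2.imwrite('pics/'+f,cv2.cvtColor(im,cv2.COLOR_RGB2BGR))
    return im
E
python3 - <<'E'
from h import *
np.set_printoptions(precision=4,suppress=True)
s=env.get_state(); print(s['clock'],s['tcp_pos'],Rq(s['orientation']),s['finger_gap'])
ims=[snap(n) for n in('scene','side')]
cv2.imwrite('pics/a.png',cv2.cvtColor(cv2.resize(np.hstack(ims),(800,300),interpolation=cv2.INTER_AREA),cv2.COLOR_RGB2BGR))
cv2.imwrite('pics/s.png',cv2.cvtColor(cv2.resize(ims[0],(800,600)),cv2.COLOR_RGB2BGR))
cv2.imwrite('pics/d.png',cv2.cvtColor(cv2.resize(ims[1],(800,600)),cv2.COLOR_RGB2BGR))
zs=dict(wheel_center=.03,shoulder=.016,hole=.054,clip_grip=.05,clip_legs=.031,pocket=.022,button_box=.086)
for n in('scene','side'):
    for l,z in zs.items():
        for r in env.recognise(n,l)[:3]: print(n,l,round(r['score'],2),np.round(r['centre']),px2w(n,r['centre'],z)[0])
E
```

```text
0.0 [0.2569 0.5138 0.2474] [[-0.8944  0.4473 -0.0011]
 [ 0.4473  0.8944 -0.0015]
 [ 0.0003 -0.0019 -1.    ]] 0.08576830509434918
scene wheel_center 0.81 [220. 200.] [ 0.6737 -0.1621  0.03  ]
scene wheel_center 0.71 [225. 146.] [ 0.5392 -0.2939  0.03  ]
scene wheel_center 0.67 [284. 162.] [ 0.4545 -0.1296  0.03  ]
scene shoulder 0.75 [345. 261.] [0.5589 0.1917 0.016 ]
scene hole 0.63 [348. 256.] [0.5605 0.1959 0.054 ]
scene clip_legs 0.41 [294. 200.] [ 0.5296 -0.0214  0.031 ]
scene pocket 0.62 [295. 189.] [ 0.4939 -0.0483  0.022 ]
scene button_box 0.85 [197.  97.] [ 0.5012 -0.4556  0.086 ]
scene button_box 0.53 [347. 256.] [0.5789 0.2002 0.086 ]
scene button_box 0.29 [292. 189.] [ 0.5352 -0.027   0.086 ]
side wheel_center 0.84 [286. 211.] [ 0.6483 -0.196   0.03  ]
side wheel_center 0.8 [266. 229.] [ 0.5408 -0.2141  0.03  ]
side wheel_center 0.72 [221. 242.] [ 0.4142 -0.1666  0.03  ]
side shoulder 0.97 [185. 181.] [0.5576 0.189  0.016 ]
side hole 0.67 [184. 180.] [0.5224 0.141  0.054 ]
side clip_legs 0.31 [184. 182.] [0.5345 0.1621 0.031 ]
side pocket 0.7 [217. 209.] [ 0.5177 -0.0271  0.022 ]
side button_box 0.64 [331. 290.] [ 0.4306 -0.5183  0.086 ]
```

View pics/s.png

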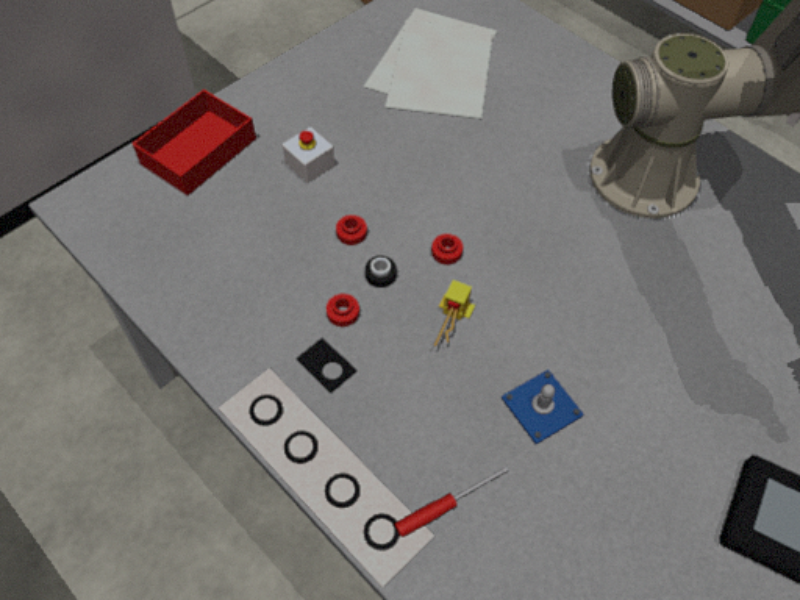

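View pics/d.png

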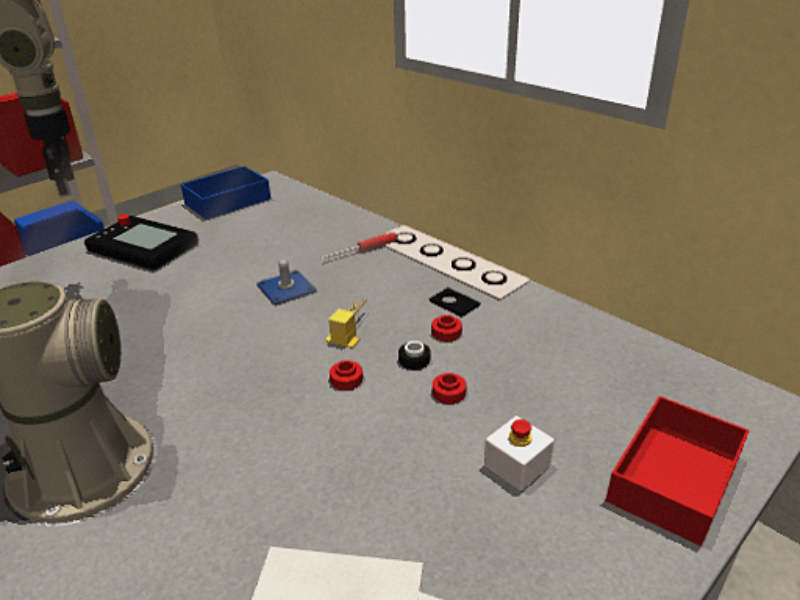

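The scene shows the black wheel at about (381,270) of 800, the yellow holder at (457,300) with its legs towards (437,348), and the shaft on its blue plate at (543,405). The side view has the same things at (414,353), (343,328) and (284,280).

```bash
python3 -m pendant '[[1,-0.044,-0.04,0,0],[1,-0.044,-0.04,0,0],[1,-0.044,-0.04,0,0],[1,-0.044,-0.04,0,0],[1,-0.044,-0.04,0,0],[1,-0.044,-0.04,0,0],[1,-0.044,-0.04,0,0]]' 
python3 - <<'E'
from h import *
np.set_printoptions(precision=4,suppress=True)
im=snap('wrist'); cv2.imwrite('pics/w1.png',cv2.cvtColor(cv2.resize(im,(800,600)),cv2.COLOR_RGB2BGR))
s=env.get_state(); print(s['tcp_pos'],Rq(s['orientation'])[:,0]); print(camT('wrist')[2])
for l,z in dict(wheel_center=.03,shoulder=.016,hole=.054,clip_grip=.05,clip_legs=.031,pocket=.022).items():
    for r in env.recognise('wrist',l)[:3]: print(l,round(r['score'],2),np.round(r['centre']),px2w('wrist',r['centre'],z)[0])
k=.64
print('plate',px2w('scene',k*np.array([[548,371],[582,412],[540,442],[502,402]]),.01))
print('wheel',px2w('scene',k*np.array([[380,266]]),.03),px2w('side',k*np.array([[414,347]]),.03))
print('legs',px2w('scene',k*np.array([[457,297],[437,348]]),.031), px2w('scene',k*np.array([[459,290]]),.056))
E
```

```text
clock: 1.68
tcp_pos: [0.408, 0.1243, 0.2487]
orientation: [0.001, 0.23, 0.973, 0.0]
wrist_force: [1.4, -0.2, 0.2]
finger_gap: 0.0854
grip_force: 0.0
[0.4107 0.1185 0.2486] [-0.8912  0.4535 -0.0045]
[[ 0.4527  0.8532  0.2591  0.344 ]
 [ 0.8917 -0.4323 -0.1342  0.1531]
 [-0.0024  0.2918 -0.9565  0.374 ]
 [ 0.      0.      0.      1.    ]]
wheel_center 0.84 [ 94. 260.] [ 0.4266 -0.1282  0.03  ]
shoulder 0.87 [340. 224.] [0.5321 0.1895 0.016 ]
hole 0.9 [342. 223.] [0.5104 0.1899 0.054 ]
clip_grip 0.64 [211. 309.] [ 0.5496 -0.0084  0.05  ]
clip_legs 0.86 [209. 304.] [ 0.5532 -0.0158  0.031 ]
plate [[0.4926 0.1572 0.01  ]
 [0.5106 0.2463 0.01  ]
 [0.6019 0.2324 0.01  ]
 [0.5934 0.1416 0.01  ]]
wheel [[ 0.56   -0.1915  0.03  ]] [[ 0.5626 -0.1888  0.03  ]]
legs [[ 0.5073 -0.047   0.031 ]
 [ 0.6075  0.0014  0.031 ]] [[ 0.5073 -0.0447  0.056 ]]
```

View pics/w1.png

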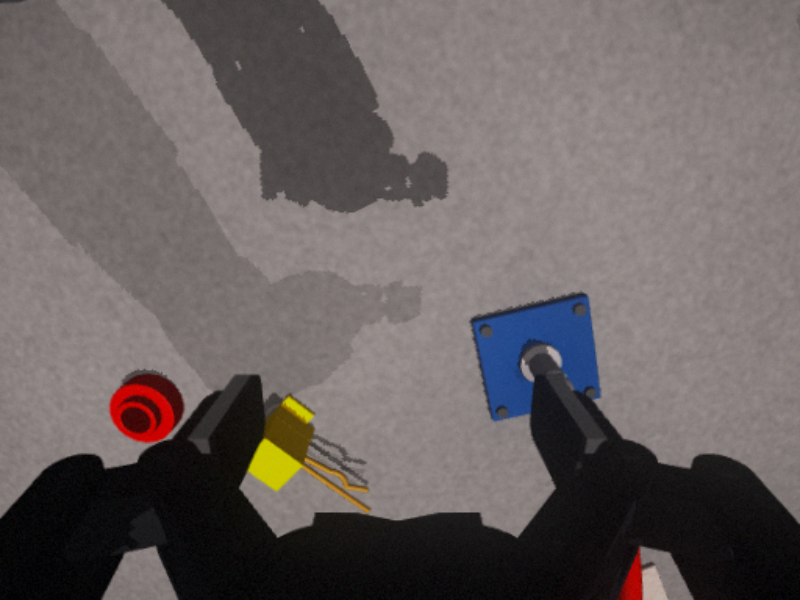

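Wrist view: the shaft and plate are at about (540,360), the holder at (280,445) with its legs towards (370,510). Next I go above the wheel at about (0.561,-0.190).

```bash
python3 -m pendant '[[1,-0.0456,-0.0345,0.014,0],[1,-0.0456,-0.0345,0.014,0],[1,-0.0456,-0.0345,0.014,0],[1,-0.0456,-0.0345,0.014,0],[1,-0.0456,-0.0345,0.014,0],[1,-0.0456,-0.0345,0.014,0],[1,0,0,0,0]]' 
python3 - <<'E'
from h import *
np.set_printoptions(precision=4,suppress=True)
im=snap('wrist'); cv2.imwrite('pics/w2.png',cv2.cvtColor(cv2.resize(im,(800,600)),cv2.COLOR_RGB2BGR))
s=env.get_state(); print(s['tcp_pos'],Rq(s['orientation']))
for l,z in dict(wheel_center=.032,clip_grip=.05,clip_legs=.031,pocket=.022).items():
    for r in env.recognise('wrist',l)[:4]: print(l,round(r['score'],2),np.round(r['centre']),px2w('wrist',r['centre'],z)[0])
E
```

```text
clock: 2.9
tcp_pos: [0.5609, -0.1826, 0.162]
orientation: [-0.001, 0.23, 0.973, 0.0]
wrist_force: [-0.9, 0.5, 0.5]
finger_gap: 0.0856
grip_force: 0.0
[ 0.56   -0.1808  0.1628] [[-0.8946  0.4469 -0.002 ]
 [ 0.4469  0.8946  0.0014]
 [ 0.0024  0.0003 -1.    ]]
wheel_center 0.95 [221.  22.] [ 0.4264 -0.1425  0.032 ]
wheel_center 0.87 [245. 191.] [ 0.5598 -0.1888  0.032 ]
wheel_center 0.86 [308. 263.] [ 0.6542 -0.1668  0.032 ]
wheel_center 0.79 [138. 208.] [ 0.5293 -0.2859  0.032 ]
clip_grip 0.9 [426. 110.] [ 0.5585 -0.0243  0.05  ]
clip_legs 0.55 [435. 106.] [ 0.5643 -0.0056  0.031 ]
pocket 0.92 [381.  65.] [ 0.5132 -0.034   0.022 ]
```

View pics/w2.png

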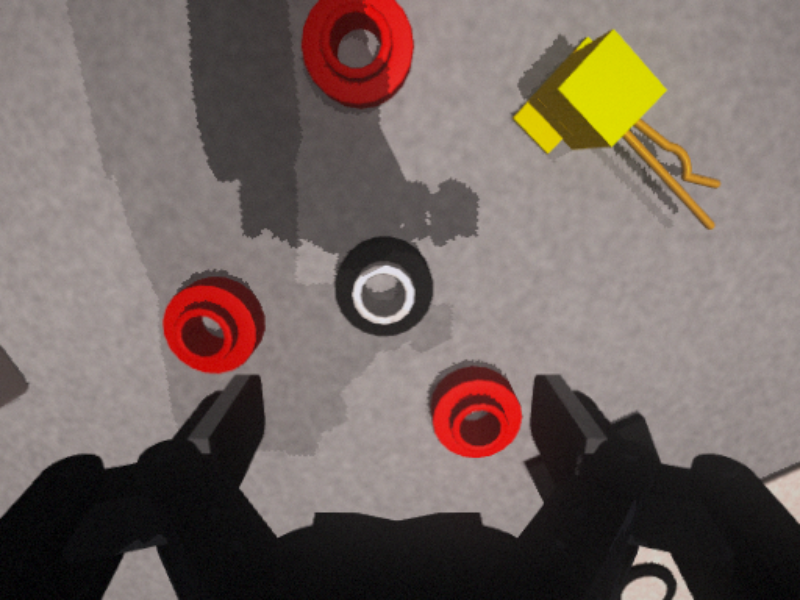

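The picture shows the black wheel's hub ring at (384,294), the holder roof at (612,90), and the straight leg running from (628,138) to its tip at (712,227).

```bash
python3 - <<'E'
from h import *
np.set_printoptions(precision=4,suppress=True)
k=.64
w=px2w('wrist',[[384*k,294*k]],.032)[0]; s=env.get_state(); Rm=Rq(s['orientation']); print('tcp',s['tcp_pos'],'wheel',w,'tool delta',Rm.T@(w-s['tcp_pos']))
leg=px2w('wrist',k*np.array([[628,138],[712,227]]),.031); d=leg[1]-leg[0]; print(leg,np.degrees(np.arctan2(d[1],d[0])))
print(px2w('wrist',k*np.array([[613,30],[666,90],[612,147],[558,90]]),.056))
print(px2w('wrist',k*np.array([[688,178],[717,184]]),.031))
E
```

```text
tcp [ 0.5595 -0.1794  0.1648] wheel [ 0.558  -0.1865  0.032 ] tool delta [-0.0018 -0.0071  0.1328]
[[ 0.5381 -0.0277  0.031 ]
 [ 0.6064  0.0019  0.031 ]] 23.40118095146186
[[ 0.4846 -0.0291  0.056 ]
 [ 0.5206 -0.0145  0.056 ]
 [ 0.5343 -0.0478  0.056 ]
 [ 0.4982 -0.0626  0.056 ]]
[[ 0.5733 -0.0033  0.031 ]
 [ 0.5839  0.0113  0.031 ]]
```

```bash
python3 -m pendant '[[1,-0.002,-0.007,0.05,0],[1,0,0,0.05,0],[1,0,0,0.043,0],[1,0,0,0,0],[-1,0,0,0,0],[-1,0,0,0,0],[-1,0,0,0,0],[-1,0,0,0,0]]' 50
python3 -m pendant '[[-1,0,0,0,0],[-1,0,0,-0.02,0],[-1,0,0,-0.05,0],[-1,0,0,-0.05,0]]'
```

```text
clock: 4.15
tcp_pos: [0.5601, -0.1892, 0.0249]
orientation: [0.002, 0.23, 0.973, -0.001]
wrist_force: [-1.7, 1.9, 5.7]
finger_gap: 0.0581
grip_force: 52.1
clock: 4.65
tcp_pos: [0.5585, -0.1886, 0.1443]
orientation: [0.001, 0.23, 0.973, -0.0]
wrist_force: [0.7, -0.8, -3.3]
finger_gap: 0.0579
grip_force: 54.6
```

```bash
python3 -m pendant '[[-1,0.0256,0.05,-0.009,0],[-1,0.0256,0.05,-0.009,0],[-1,0.0256,0.05,-0.009,0],[-1,0.0256,0.05,-0.009,0],[-1,0.0256,0.05,-0.009,0],[-1,0.0256,0.05,-0.009,0],[-1,0,0,0,0],[-1,0,0,0,0]]' 
python3 - <<'E'
from h import *
np.set_printoptions(precision=4,suppress=True)
im=snap('wrist'); cv2.imwrite('pics/w3.png',cv2.cvtColor(cv2.resize(im,(800,600)),cv2.COLOR_RGB2BGR))
s=env.get_state(); print(s['tcp_pos'],Rq(s['orientation']))
for l,z in dict(shoulder=.016,hole=.054).items():
    for r in env.recognise('wrist',l)[:3]: print(l,round(r['score'],2),np.round(r['centre']),px2w('wrist',r['centre'],z)[0])
E
```

```text
clock: 5.65
tcp_pos: [0.5552, 0.1487, 0.1966]
orientation: [0.001, 0.229, 0.973, 0.0]
wrist_force: [-0.1, -0.5, -1.8]
finger_gap: 0.0576
grip_force: 54.7
[0.5551 0.1479 0.1962] [[-0.8942  0.4476  0.0012]
 [ 0.4476  0.8942 -0.0002]
 [-0.0011  0.0004 -1.    ]]
shoulder 0.6 [289. 145.] [0.5442 0.1939 0.016 ]
hole 0.57 [287. 144.] [0.5351 0.1915 0.054 ]
```

View pics/w3.png

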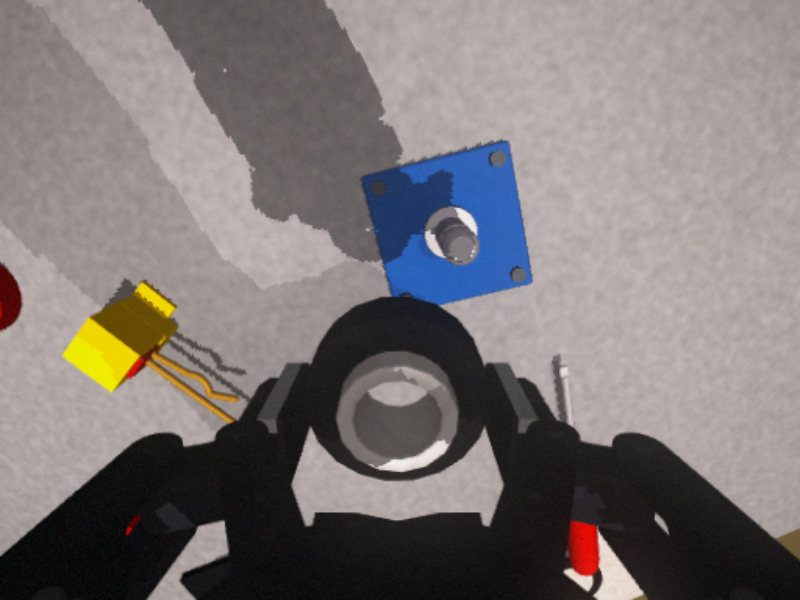

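The shaft top is at about (461,248), its shoulder centred at (452,234), and the held wheel's hub ring at (398,411).

```bash
python3 - <<'E'
from h import *
np.set_printoptions(precision=4,suppress=True)
k=.64
im=cv2.imread('pics/w3.png'); c=im[180:300,380:540]; 
w1=cv2.imread('pics/w1.png')[300:420,460:620]
cv2.imwrite('pics/c3.png',np.vstack([cv2.resize(c,(400,300),interpolation=cv2.INTER_CUBIC),cv2.resize(w1,(400,300),interpolation=cv2.INTER_CUBIC)]))
z=np.mean([env.get_state()['tcp_pos'][2] for _ in range(3)]);s=env.get_state();p=np.array(s['tcp_pos']);Rm=Rq(s['orientation'])
f=lambda q,z: Rm.T@(px2w('wrist',[[q[0]*k,q[1]*k]],z)[0]-p)
print(p,'top',f((461,248),.070),'shoulder',f((452,234),.016),'wheel',f((398,411),p[2]+.012))
e=px2w('wrist',k*np.array([[361,178],[508,141],[531,283]]),.01); print(e, np.degrees(np.arctan2(*(e[1]-e[0])[1::-1])),np.degrees(np.arctan2(*(e[2]-e[1])[1::-1])))
E
```

```text
[0.5551 0.1472 0.1956] top [0.027  0.0359 0.1256] shoulder [0.0262 0.0372 0.1796] wheel [ 0.0068  0.0007 -0.012 ]
[[0.4891 0.1543 0.01  ]
 [0.5108 0.2504 0.01  ]
 [0.606  0.2278 0.01  ]] 77.26999611285626 -13.328441499344736
```

View pics/c3.png

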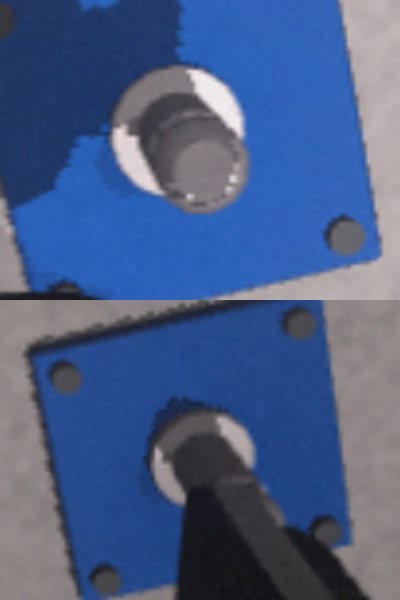

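```bash
python3 - <<'E'
from h import *
from scipy.optimize import least_squares
np.set_printoptions(precision=4,suppress=True)
k=.64
c=env.calibration('wrist');K=np.array(c['K']);d=np.array(c['distortion'],float);Ti=np.linalg.inv(np.array(c['tool_from_camera']))
print(K[0,0],np.array(c['tool_from_camera']))
t=np.linspace(0,2*np.pi,120)
def circ(p,r,dz): return np.c_[p[0]+r*np.cos(t),p[1]+r*np.sin(t),np.full(120,p[2]+dz)]
def pr(P): return cv2.projectPoints(P,cv2.Rodrigues(Ti[:3,:3])[0],Ti[:3,3],K,d)[0].reshape(-1,2)/k
def ext(P): q=pr(P); return np.r_[q[:,0].min(),q[:,0].max(),q[:,1].min(),q[:,1].max()]
# p = hub top centre in tool frame, tool z down
def m(p): return np.r_[ext(circ(p,.0185,0)),ext(np.r_[circ(p,.03,.010),circ(p,.03,.032)])]
# measured from image by threshold
im=cv2.imread('pics/w3.png'); g=im.max(2).astype(int)
print('row411',[x for x in range(290,510) if abs(g[411,x]-g[411,x-1])>25],'col398',[y for y in range(280,520) if abs(g[y,398]-g[y-1,398])>25])
meas=np.array([336,459,350,472,311,487,297,480.])
for sel in (range(8),range(4),[0,1,2,3,6,7]):
    sel=list(sel);r=least_squares(lambda p:(m(p)-meas)[sel],[0,0,-.012]); print(r.x,r.fun)
E
```

```text
294.4077440828732 [[ 0.001  -0.9578 -0.2875  0.0746]
 [ 1.      0.001   0.0002  0.0003]
 [ 0.0001 -0.2875  0.9578 -0.1258]
 [ 0.      0.      0.      1.    ]]
row411 [458] col398 [296, 297, 351, 367, 406, 459, 460, 471, 472, 480, 481, 482]
[-0.0008  0.0008 -0.0024] [ 1.6778 -0.1373 10.9581 -4.8345 -4.836   3.1866 -4.3891 -3.4599]
[ 0.0051  0.0006 -0.0104] [-3.4477  3.4477  3.7417 -4.1172]
[ 0.001   0.0006 -0.0056] [-0.6951  0.6945  9.894  -3.1238 -6.8321 -1.6774]
```

```bash
python3 - <<'E'
from h import *
from scipy.optimize import least_squares
np.set_printoptions(precision=4,suppress=True)
k=.64
c=env.calibration('wrist');K=np.array(c['K']);d=np.array(c['distortion'],float);Ti=np.linalg.inv(np.array(c['tool_from_camera']))
t=np.linspace(0,2*np.pi,120)
def circ(p,r,dz,th): 
    P=np.c_[r*np.cos(t),r*np.sin(t),np.full(120,dz)]; return P@R.from_euler('y',th).as_matrix().T+p
def pr(P): return cv2.projectPoints(P,cv2.Rodrigues(Ti[:3,:3])[0],Ti[:3,3],K,d)[0].reshape(-1,2)/k
def ext(P): q=pr(P); return np.r_[q[:,0].min(),q[:,0].max(),q[:,1].min(),q[:,1].max()]
def m(p): return np.r_[ext(np.r_[circ(p[:3],.0185,0,p[3]),circ(p[:3],.0185,.01,p[3])]),ext(np.r_[circ(p[:3],.03,.010,p[3]),circ(p[:3],.03,.032,p[3])])]
meas=np.array([336,459,350,472,311,487,297,481.])
r=least_squares(lambda p:(m(np.r_[p,0])-meas),[0,0,-.012]); print(r.x,r.fun)
r=least_squares(lambda p:(m(p)-meas),[0,0,-.012,0]); print(r.x,r.fun)
E
```

```text
[-0.0028  0.0009 -0.0014] [ 2.3434 -0.8032  2.2812 -1.4064 -3.8923  2.2448  0.396  -1.4059]
[-0.0024  0.0009 -0.0011 -0.0368] [ 2.4306 -0.8888  0.8429 -1.8784 -3.6952  2.0449  1.2819 -0.1423]
```

```bash
python3 -m pendant '[[-1,0.014,0.018,0.0,0],[-1,0.0135,0.0175,0.02,0],[-1,0,0,0.03,0],[-1,0,0,0.03,0],[-1,0,0,0,0],[-1,0,0,0,0]]' 
python3 - <<'E'
from h import *
im=snap('wrist'); cv2.imwrite('pics/w4.png',cv2.cvtColor(cv2.resize(im,(800,600)),cv2.COLOR_RGB2BGR))
a=snap('scene')[200:280,310:400]; b=snap('side')[130:210,140:230]
cv2.imwrite('pics/w4b.png',cv2.cvtColor(np.vstack([im[160:340,130:400].repeat(2,0).repeat(2,1)[:, :540],cv2.resize(np.hstack([a,b]),(540,240),interpolation=cv2.INTER_CUBIC)]),cv2.COLOR_RGB2BGR))
E
```

```text
clock: 6.55
tcp_pos: [0.5471, 0.1917, 0.1163]
orientation: [0.0, 0.231, 0.973, 0.0]
wrist_force: [0.4, 0.1, -1.6]
finger_gap: 0.0574
grip_force: 54.7
```

View pics/w4b.png

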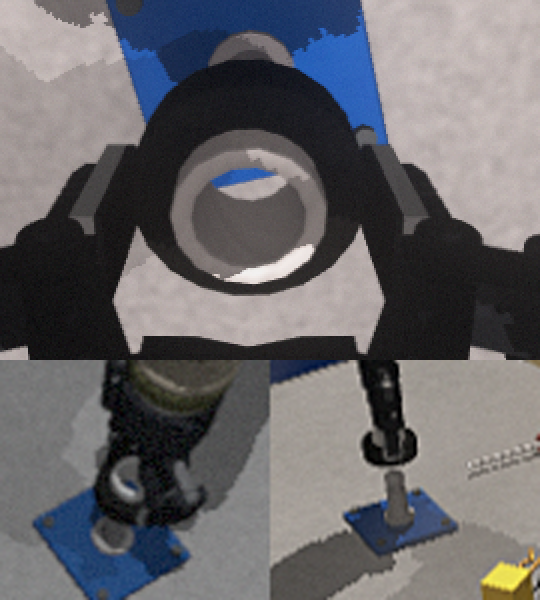

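```bash
python3 - <<'E'
from h import *
from scipy.optimize import least_squares
np.set_printoptions(precision=4,suppress=True)
c=env.calibration('wrist');K=np.array(c['K']);d=np.array(c['distortion'],float);Ti=np.linalg.inv(np.array(c['tool_from_camera']))
t=np.linspace(0,2*np.pi,180)
def circ(p,r,dz): return np.c_[r*np.cos(t),r*np.sin(t),np.full(180,dz)]+p
def pr(P): return cv2.projectPoints(P,cv2.Rodrigues(Ti[:3,:3])[0],Ti[:3,3],K,d)[0].reshape(-1,2)
def ext(P): q=pr(P); return np.r_[q[:,0].min(),q[:,0].max(),q[:,1].min(),q[:,1].max()]
def m(p): return np.r_[ext(np.r_[circ(p,.0185,0),circ(p,.0185,.01)]),ext(np.r_[circ(p,.03,.010),circ(p,.03,.032)])]
f=lambda l,r,a,b:[130+l/2,130+r/2,160+a/2,160+b/2]
meas=np.array(f(170,326,129,278)+f(138,362,60,295))
r=least_squares(lambda p:(m(p)-meas),[0,0,-.012]); print('wheel free z',r.x,r.fun)
for z in(-.012,-.008,-.004):
    r=least_squares(lambda p:(m(np.r_[p,z])-meas),[0,0]); print('wheel z',z,r.x,r.cost)
ms=np.array(f(207,293,31,0))[:3]
for z in (.099,.101,.103):
    r=least_squares(lambda p:(ext(circ(np.r_[p,z],.018,0))[:3]-ms),[0,0]); print('shoulder',z,r.x,r.fun)
# wheel as seen in scene/side, and shaft: world->crop
o=px2w
wc=np.array([.5475,.1915,.105])
for n,x0,y0,xo in(('scene',310,200,0),('side',140,130,270)):
    for P in ([.5475,.1915,.0875],[.5475,.1915,.070],[.5475,.1915,.016]):
        q=w2px(n,P)[0]; print(n,P,(q-[x0,y0])*3+[xo,360])
s=env.get_state();print(s['tcp_pos'])
E
```

```text
wheel free z [-0.0034  0.0007  0.0004] [ 1.6517 -0.6537  0.5414  0.8279 -2.1137  1.0491  0.3611 -1.8647]
wheel z -0.012 [0.0033 0.0006] 99.68294129187645
wheel z -0.008 [0.0011 0.0007] 46.797703541105925
wheel z -0.004 [-0.001   0.0007] 17.049565428901843
shoulder 0.099 [0.0005 0.0012] [-0.8953  0.8955  0.0398]
shoulder 0.101 [0.0001 0.0012] [-0.7024  0.7025  0.031 ]
shoulder 0.103 [-0.0004  0.0012] [-0.5127  0.5128  0.0224]
scene [0.5475, 0.1915, 0.0875] [127.2849 496.1104]
scene [0.5475, 0.1915, 0.07] [123.608  505.5595]
scene [0.5475, 0.1915, 0.016] [112.7868 533.3533]
side [0.5475, 0.1915, 0.0875] [390.0961 459.7782]
side [0.5475, 0.1915, 0.07] [391.9444 473.4828]
side [0.5475, 0.1915, 0.016] [397.5123 514.6422]
[0.5476 0.1923 0.117 ]
```

```bash
python3 -m pendant '[[-1,0.001,0.0005,0.012,0],[-1,0,0,0.004,0],[-1,0,0,0.004,0]]'; python3 -m pendant '[[-1,0,0,0.004,0],[-1,0,0,0,0]]';  python3 -m pendant '[[-1,0,0,0.004,0],[-1,0,0,0,0]]'
```

```text
clock: 7.08
tcp_pos: [0.5453, 0.1934, 0.0947]
orientation: [-0.0, 0.23, 0.973, -0.0]
wrist_force: [0.6, -0.1, -3.0]
finger_gap: 0.0576
grip_force: 54.7
clock: 7.32
tcp_pos: [0.5454, 0.1934, 0.0909]
orientation: [-0.0, 0.23, 0.973, -0.0]
wrist_force: [0.4, 0.1, -2.9]
finger_gap: 0.0579
grip_force: 54.7
clock: 7.58
tcp_pos: [0.5459, 0.1934, 0.0872]
orientation: [0.0, 0.23, 0.973, 0.0]
wrist_force: [1.7, 0.1, -2.7]
finger_gap: 0.0577
grip_force: 54.7
```

```bash
python3 -m pendant '[[-1,0,0,0.005,0],[-1,0,0,0.005,0],[-1,0,0,0,0]]'; python3 -m pendant '[[-1,0,0,0.005,0],[-1,0,0,0.004,0],[-1,0,0,0,0]]'
```

```text
clock: 7.95
tcp_pos: [0.546, 0.1933, 0.0769]
orientation: [0.0, 0.23, 0.973, -0.0]
wrist_force: [2.1, -0.5, -3.8]
finger_gap: 0.0576
grip_force: 54.6
clock: 8.32
tcp_pos: [0.546, 0.1933, 0.068]
orientation: [0.0, 0.23, 0.973, 0.0]
wrist_force: [2.9, -1.4, -3.7]
finger_gap: 0.0578
grip_force: 54.5
```

```bash
python3 -m pendant '[[-1,-0.0005,0,0.006,0],[-1,0,0,0.006,0],[-1,0,0,0.004,0],[-1,0,0,0,0]]'; python3 -m pendant '[[-1,0,0,0.003,0],[-1,0,0,0,0]]'; python3 -m pendant '[[-1,0,0,0.003,0],[-1,0,0,0,0]]'
```

```text
clock: 8.82
tcp_pos: [0.546, 0.1931, 0.0518]
orientation: [-0.0, 0.23, 0.973, -0.0]
wrist_force: [2.3, 0.1, -3.2]
finger_gap: 0.0572
grip_force: 54.6
clock: 9.07
tcp_pos: [0.546, 0.1932, 0.0491]
orientation: [-0.0, 0.23, 0.973, 0.0]
wrist_force: [1.9, -0.5, -3.5]
finger_gap: 0.0576
grip_force: 54.6
clock: 9.32
tcp_pos: [0.546, 0.1931, 0.0461]
orientation: [-0.0, 0.23, 0.973, 0.0]
wrist_force: [1.7, -0.6, -3.3]
finger_gap: 0.0575
grip_force: 54.6
```

```bash
python3 -m pendant '[[-1,0,0,0.003,0],[-1,0,0,0,0]]'; python3 -m pendant '[[-1,0,0,0.002,0],[-1,0,0,0,0]]'; python3 -m pendant '[[-1,0,0,0.002,0],[-1,0,0,0,0]]'
```

```text
clock: 9.57
tcp_pos: [0.546, 0.1931, 0.0431]
orientation: [-0.0, 0.23, 0.973, -0.0]
wrist_force: [1.7, -0.2, -3.6]
finger_gap: 0.0577
grip_force: 54.6
clock: 9.82
tcp_pos: [0.546, 0.1931, 0.0412]
orientation: [-0.0, 0.23, 0.973, -0.0]
wrist_force: [0.5, 0.4, -3.6]
finger_gap: 0.0574
grip_force: 54.6
clock: 10.07
tcp_pos: [0.5461, 0.1932, 0.0408]
orientation: [0.0, 0.23, 0.973, 0.0]
wrist_force: [-3.6, -2.0, 8.7]
finger_gap: 0.0579
grip_force: 55.7
```

```bash
python3 -m pendant '[[1,0,0,0,0],[1,0,0,0,0],[1,0,0,-0.002,0],[1,0,0,-0.03,0],[1,0,0,-0.045,0],[1,0,0,-0.045,0]]' && python3 -m pendant '[[1,-0.021,-0.039,0.01,0],[1,-0.021,-0.039,0.01,0],[1,-0.021,-0.039,0.02,0],[1,0,0,0.015,0],[1,0,0,0,0]]'
python3 - <<'E'
from h import *
im=snap('wrist'); cv2.imwrite('pics/w5.png',cv2.cvtColor(cv2.resize(im,(800,600),interpolation=cv2.INTER_CUBIC),cv2.COLOR_RGB2BGR))
print(env.get_state()['tcp_pos'], w2px('wrist',[[.546,.193,.054],[.546,.193,.07]])/.64)
E
```

```text
clock: 10.82
tcp_pos: [0.5458, 0.1931, 0.1623]
orientation: [-0.0, 0.23, 0.973, -0.0]
wrist_force: [1.4, -0.1, 0.1]
finger_gap: 0.0856
grip_force: 0.0
clock: 11.45
tcp_pos: [0.549, 0.0605, 0.1051]
orientation: [-0.001, 0.23, 0.973, -0.0]
wrist_force: [-0.8, -0.1, 0.5]
finger_gap: 0.0853
grip_force: 0.0
[0.54960524 0.06096105 0.1058848 ] [[695.82079381 195.47419494]
 [723.10885912 199.15717092]]
```

View pics/w5.png

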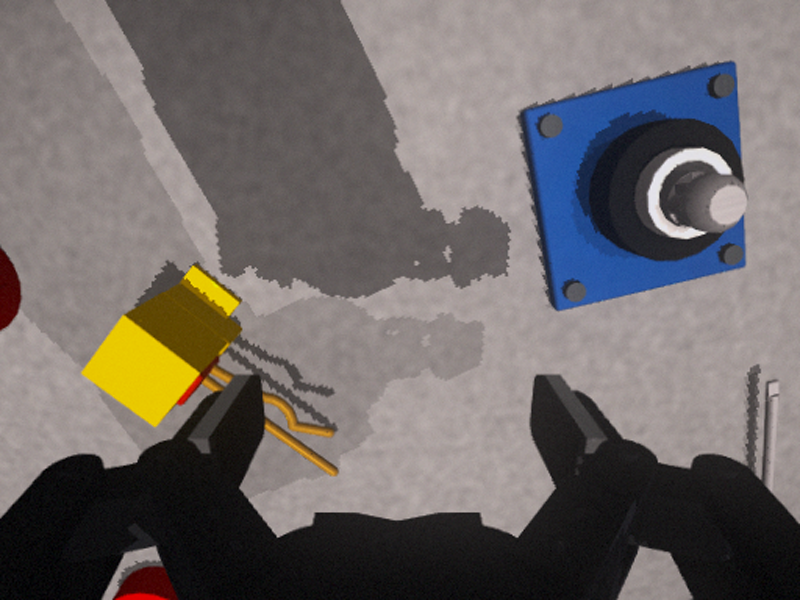

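The wheel sits flat on the plate at (690,195) with the shaft top at (728,204), and a dark patch is visible on the shaft's side near (685,190). I'll unwrap the shaft surface numerically to find the hole's direction.

```bash
python3 - <<'E'
from h import *
np.set_printoptions(precision=4,suppress=True,linewidth=200)
im=cv2.imread('pics/w5.png').max(2).astype(np.float32)
ax=px2w('wrist',[[728*.64,204*.64]],.07)[0]; print('axis',ax, 'hub',px2w('wrist',[[690*.64,194*.64]],.048)[0])
A=np.arange(-200,-30,8)
print('ang ',A)
for z in np.arange(.064,.047,-.002):
    a=np.radians(A); P=np.c_[ax[0]+.011*np.cos(a),ax[1]+.011*np.sin(a),np.full(len(a),z)]
    q=(w2px('wrist',P)/.64).astype(np.float32)
    print(round(z,3),cv2.remap(im,q[:,:1],q[:,1:],cv2.INTER_LINEAR).ravel().astype(int))
print(im[150:250:5,650:752:4].astype(int))
e=px2w('wrist',.64*np.array([[521,110],[735,63],[745,266],[557,309]]),.01); print(e)
leg=px2w('wrist',.64*np.array([[268,425],[336,472]]),.031); print(leg, np.degrees(np.arctan2(*(leg[1]-leg[0])[1::-1])))
E
```

```text
axis [0.5485 0.1942 0.07  ] hub [0.5465 0.1943 0.048 ]
ang  [-200 -192 -184 -176 -168 -160 -152 -144 -136 -128 -120 -112 -104  -96  -88  -80  -72  -64  -56  -48  -40  -32]
0.064 [208  78  79  78  74  76  76  71  70  74  69  75  77  74  76  79  80  80  74  83 132  71]
0.062 [ 88  72  70  66  65  66  63  65  64  68  61  63  66  63  60  59  62  72  69  92 110 127]
0.06 [ 72  69  73  69  65  60  61  63  58  57  57  58  58  57  54  55  60  66  86  72 109 102]
0.058 [ 71  75  92  91  88  76  63  55  53  58  54  57  56  57  53  54  55  56  96 140  95 104]
0.056 [ 73  99 110 114  81  81  60  53  53  56  57  55  50  52  54  54  52  46  62 151 168  88]
0.054 [ 86  99 109  82  82  80  66  54  53  65  56  56  52  50  61  71  58  53  81 115 176 146]
0.052 [ 89  89  90  93  87  82  73  53  80  78  62  55  54  50  72 142 120  88  68 123 146 171]
0.05 [ 80  82  78  74  77  66  63  67  65  68  69  57  54  55  68 136 130 109  73  95 133 140]
0.048 [ 71  69  59  56  59  59  55  53  55  52  52  52  56  53  56  57  64  53  79  57 116 121]
[[ 39  40  40  34  49  75  78  71 127 220 223 225 229 228 221 135 
[... 1545 characters left out ...]
102 236 228 225 211 172  65 123  66  73  78  89  96 105 112 116 132 137 152 134 125 150 143 167 163]
 [ 44  71  71 209 232 228 218 218 217 212 233 234 163  85  96 104 107 109 111 135 154 150 154 148 159 159]
 [ 43  40  36  55  70 205 230 228 228 231 230 220 199  62  41  42  41  45 145 152 150 150 151 147 162 168]
 [ 44  40  43  44  39  41  40  35  30  35  33  43  43  46  42  42  46 135 150 151 153 153 153 146 167 167]
 [ 44  41  44  43  41  42  41  43  40  41  41  46  44  39  45 109 155 156 116  45  49  82 126 150 153 164]]
[[0.4887 0.1548 0.01  ]
 [0.512  0.2525 0.01  ]
 [0.6074 0.2312 0.01  ]
 [0.5851 0.1351 0.01  ]]
[[ 0.5685 -0.0203  0.031 ]
 [ 0.6082 -0.0031  0.031 ]] 23.382133995297373
```

```bash
python3 -m pendant '[[1,0,0.008,0.025,0],[1,0,0.007,0.025,0],[1,0,0,0,0]]'
python3 - <<'E'
from h import *
im=snap('wrist','A.png'); print(env.get_state()['tcp_pos'])
E
python3 -m pendant '[[1,0,0.0,-0.05,0],[1,0.02,0.04,-0.03,0],[1,0.022,0.055,0,0],[1,0.02,0.055,0,0],[1,0,0.055,0.02,0],[1,0,0,0.05,0],[1,0,0,0.01,0],[1,0,0,0,0]]'
python3 - <<'E'
from h import *
im=snap('wrist','B.png'); print(env.get_state()['tcp_pos'])
qb=w2px('wrist',[[.546,.1935,.056]])[0]; print(qb)
np.save('qb.npy',qb)
E
```

```text
clock: 11.88
tcp_pos: [0.5557, 0.0753, 0.0553]
orientation: [-0.001, 0.229, 0.974, -0.0]
wrist_force: [0.5, 1.0, 0.3]
finger_gap: 0.0852
grip_force: 0.0
[0.55649662 0.07492942 0.0564332 ]
clock: 12.92
tcp_pos: [0.5927, 0.2845, 0.0571]
orientation: [-0.0, 0.23, 0.973, -0.0]
wrist_force: [0.3, 0.1, 1.8]
finger_gap: 0.0856
grip_force: 0.0
[0.59371428 0.28456101 0.05820678]
[ 48.70403852 254.70400641]
```

```bash
python3 - <<'E'
import cv2,numpy as np
A=cv2.imread('pics/A.png')[70:170,400:500]; B=cv2.imread('pics/B.png')[200:300,0:100]
f=lambda i:cv2.resize(i,(400,400),interpolation=cv2.INTER_CUBIC)
cv2.imwrite('pics/AB.png',np.clip(np.hstack([f(A),f(B)])*1.3,0,255))
E
```

```text
[ WARN:0@0.024] global loadsave.cpp:1063 imwrite_ Unsupported depth image for selected encoder is fallbacked to CV_8U.
```

View pics/AB.png

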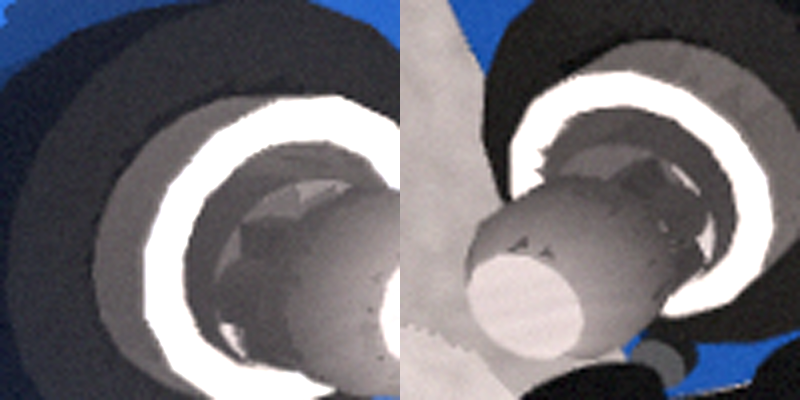

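```bash
python3 - <<'E'
from h import *
import h
np.set_printoptions(precision=4,suppress=True,linewidth=220)
c=env.calibration('wrist');TC=np.array(c['tool_from_camera']);s=env.get_state();Rm=Rq(s['orientation'])
def pose(p): T=np.eye(4);T[:3,:3]=Rm;T[:3,3]=p; return np.array(c['K']),np.array(c['distortion'],float),T@TC
PA=pose([.556,.075,.056]);PB=pose([.593,.2845,.0577])
ring={}
def run(nm,P,f,hub):
    h.camT=lambda n:P
    hb=px2w('w',[hub],.048)[0]; print(nm,'hub centre',hb)
    im=cv2.imread('pics/'+f).max(2).astype(np.float32)
    o=P[2][:3,3]; a0=np.degrees(np.arctan2(o[1]-hb[1],o[0]-hb[0])); A=np.round(a0/10)*10+np.arange(-80,81,10)
    print(A.astype(int))
    for z in np.arange(.066,.047,-.002):
        a=np.radians(A);Q=np.c_[hb[0]+.011*np.cos(a),hb[1]+.011*np.sin(a),np.full(len(a),z)]
        q=w2px('w',Q).astype(np.float32); print(round(z,3),cv2.remap(im,q[:,:1],q[:,1:],cv2.INTER_LINEAR,borderMode=cv2.BORDER_CONSTANT).ravel().astype(int))
# hub top ring outer: A: left 143,top 97,bottom ~400 ; right unknown. B: left 510,right 773,top 72,bottom 316
run('B',PB,'B.png',[(641-400)/4,200+194/4])
h.camT=lambda n:PB
print('B top', px2w('w',[[(525-400)/4,200+306/4]],.07))
# A: hub centre from fitting: reproject candidate
from scipy.optimize import least_squares
h.camT=lambda n:PA
t=np.linspace(0,6.283,90)
def e(p): q=w2px('w',np.c_[p[0]+.0185*np.cos(t),p[1]+.0185*np.sin(t),t*0+.048]); return [q[:,0].min()-(400+143/4),q[:,1].min()-(70+96/4),q[:,1].max()-(70+402/4)]
r=least_squares(e,[.546,.193]); print(r.x,r.fun)
run('A',PA,'A.png',w2px('w',[[*r.x,.048]])[0])
E
```

```text
B hub centre [0.5463 0.1944 0.048 ]
[ 20  30  40  50  60  70  80  90 100 110 120 130 140 150 160 170 180]
0.066 [100 102  97  94  90  92  88  81  84  78  73  73  62 194 223  24 141]
0.064 [ 96  93  87  84  73  80  77  73  70  63  62  60  60  74 229 219  25]
0.062 [ 90  65  74  74  74  69  66  65  63  63  61  76  81  66 107 228 216]
0.06 [ 64  64  66  64  69  57  71  56  51  49  66  83  86  76  65 197 228]
0.058 [ 68  63  52  55  52  57  56  57  53  51  65  83  85  80  65  68 218]
0.056 [57 52 53 59 59 53 58 58 50 51 70 86 80 68 66 65 70]
0.054 [ 54  56  54 138  61  58  60  69  87  60  85  71  61  61  66  64  65]
0.052 [ 56  61 175 152  76  56 111  81  65  60  57  56  57  60  64  67  65]
0.05 [ 84 174 126  77  57  57  57  55  58  59  58  58  57  65  68  68  65]
0.048 [145  63  59  59  59  59  57  57  57  58  57  57  59  64  65  67  67]
B top [[0.5484 0.1924 0.07  ]]
[0.5469 0.1943] [ 0.0482 -1.6654  1.9067]
A hub centre [0.5469 0.1943 0.048 ]
[-200 -190 -180 -170 -160 -150 -140 -130 -120 -110 -100  -90  -80  -70  -60  -50  -40]
0.066 [ 54 236 241  83  85  88  87  91  92  93  95  97 101 104 113 112 122]
0.064 [235 240 157  79  74  76  78  85  83  86  87  90  92  96 107 111 111]
0.062 [238 237  84  94  84  71  68  71  74  72  81  83  83  89  92 104 108]
0.06 [238 102  83 111  92  82  66  66  70  66  66  68  70  78  85  95 101]
0.058 [166  81  85 118 121  93  69  58  64  66  65  66  63  63  64  82  95]
0.056 [ 81  83  81 100  92  91  68  60  59  66  64  62  63  63  63  64  83]
0.054 [84 76 79 79 95 93 72 59 65 63 61 59 62 61 64 63 65]
0.052 [84 77 80 69 72 78 84 87 94 67 62 59 59 64 60 60 63]
0.05 [78 75 79 72 70 66 63 65 73 83 63 60 61 94 67 56 59]
0.048 [ 77  80  82  69  68  65  62  61  61  62  60  58  72 133 127  65  58]
```

```bash
python3 - <<'E'
from h import *
import h
np.set_printoptions(precision=0,suppress=True,linewidth=220)
c=env.calibration('wrist');TC=np.array(c['tool_from_camera']);Rm=Rq(env.get_state()['orientation'])
def pose(p): T=np.eye(4);T[:3,:3]=Rm;T[:3,3]=p; return np.array(c['K']),np.array(c['distortion'],float),T@TC
ax=np.array([.5478,.1930])
for nm,p,off,add,a0 in(('A',[.556,.075,.056],[400,70],0,-122),('B',[.593,.2845,.0577],[0,200],400,80)):
    h.camT=lambda n:pose(p)
    g=lambda P:(w2px('w',P)-off)*4+[add,0]
    print(nm,'cam',pose(p)[2][:3,3].round(3),'axis z70,54,48',g([[*ax,z] for z in(.07,.054,.048)]).tolist())
    for a in range(a0-90,a0+91,20):
        r=np.radians(a); print(a,g([[ax[0]+.011*np.cos(r),ax[1]+.011*np.sin(r),z] for z in(.066,.058,.050,.036)]).round().astype(int).tolist())
lv=' .:-=+*#%@'
A=cv2.imread('pics/A.png').max(2)[90:170,436:500]
A=np.clip((A.astype(int)-45)//6,0,9)
for r in A: print(''.join(lv[v]*1 for v in r))
E
```

```text
A cam [0. 0. 0.] axis z70,54,48 [[439.10350040695084, 294.16570334623634], [324.673149992499, 273.3013446051617], [287.78873287161673, 266.7022994026196]]
-212 [[440, 180], [380, 175], [327, 172], [245, 166]]
-192 [[405, 182], [347, 177], [295, 173], [216, 168]]
-172 [[370, 197], [314, 192], [263, 187], [187, 181]]
-152 [[340, 223], [285, 217], [236, 211], [163, 202]]
-132 [[318, 258], [265, 249], [217, 241], [146, 230]]
-112 [[307, 295], [255, 285], [209, 275], [138, 261]]
-92 [[309, 331], [257, 319], [211, 307], [141, 290]]
-72 [[322, 362], [270, 347], [224, 335], [153, 315]]
-52 [[346, 383], [293, 368], [245, 354], [173, 333]]
-32 [[376, 393], [322, 377], [273, 363], [199, 341]]
B cam [1. 0. 0.] axis z70,54,48 [[525.3666885985191, 299.713767939998], [611.7857822527704, 230.2281729402091], [640.2446848276066, 207.45689158463335]]
-10 [[593, 358], [633, 320], [670, 286], [726, 233]]
10 [[617, 346], [656, 309], [692, 275], [747, 223]]
30 [[633, 327], [671, 290], [707, 257], [761, 206]]
50 [[639, 302], [677, 266], [713, 234], [768, 184]]
70 [[634, 274], [673, 239], [709, 208], [765, 1
[... 4766 characters left out ...]
@@@@@@@@*-@%=:--:::-==----**##%@@@@@@@@@@@@@@@@@@@
**++#@@@@@@@@@@@@@@@@@@@%@@%%*+::--==+-=**#%%@@@@@@@@@@@@@@@@@@@
++**#@@@@@@@@@@@@@@@@@@@@@@@@@@@#==--=+++*##%@@@@@@@@@@@@@@@@@@@
=+****@@@@@@@@@@@@@@@@@@@@@@@@@@@@@@@%%+*+*#%%@%@@@@@@@@@@@@@@@@
.-****#@@@@@@@@@@@@@@@@@@@@@@@@@@@@@@@@@#=+###%%@@@@@@@@@@@@@@@@
  -+##*##@@@@@@@@@@@@@@@@@@@@@@@@@@@@@@@@@**=##%%@@@@@@@@@@@@@@@
   .-+#**#@@@@@@@@@@@@@@@@@@@@@@@@@@@@@@@@@@%#*%%@%%@@@@@@@@@@@@
     -=**#*@@@@@@@@@@@@@@@@@@@@@@@@@@@@@@@@@@@@@#%%%@@@@@@@@@@@@
       --+**#@@@@@@@@@@@@@@@@@@@@@@@@@@@@@@@@@@@=*#%@@@@@@@@@@@@
         .:-+#%@@@@@@@@@@@@@@@@@@@@@@@@@@@@@@@@+ .-+#%@@@@@@@@@@
            :--#@@@@@@@@@@@@@@@@@@@@@@@@@@@@-   . ...:-=+@@@@@@@
```

```bash
python3 - <<'E'
from h import *
import h
np.set_printoptions(precision=4,suppress=True,linewidth=220)
c=env.calibration('wrist');TC=np.array(c['tool_from_camera']);Rm=Rq(env.get_state()['orientation'])
T=np.eye(4);T[:3,:3]=Rm;T[:3,3]=[.556,.075,.056]
h.camT=lambda n:(np.array(c['K']),np.array(c['distortion'],float),T@TC)
f=lambda q:px2w('w',[[436+a,90+b] for a,b in q],.050)
q=f([(24,34.8),(38,34.8),(38,25),(50,24.8),(24,47),(18.5,47)]); print(q)
for i,j in((0,1),(2,3),(0,4)): print(np.degrees(np.arctan2(*(q[j]-q[i])[1::-1])))
print('slot width',np.linalg.norm(q[0]-q[2]))
lv=' .:-=+*#%@'
B=cv2.imread('pics/B.png').max(2)[230:290,20:95]
for r in np.clip((B.astype(int)-45)//6,0,9): print(''.join(lv[v] for v in r))
E
```

```text
[[0.5392 0.188  0.05  ]
 [0.5421 0.1941 0.05  ]
 [0.5378 0.1952 0.05  ]
 [0.5402 0.2005 0.05  ]
 [0.5445 0.1864 0.05  ]
 [0.5434 0.1841 0.05  ]]
64.53680004691296
65.66962752522643
-15.772803644033036
slot width 0.007389151858913791
@         @@@@@@@@@@@@%+--:----=----::::.::-:::-.@@@@@@@@@@@@@@@#++++*++*+*
*        *@@@@@@@@@@@@#=-------=----::.:::::.:::::@@@@@@@@@@@@@@@*=+++*++++
+        @@@@@@@@@@@@%=-----==---:-:..:::..:::::::-@@@@@@@@@@@@@@%++*++*++*
+       =@@@@@@@@@@@#=-------:--:::::.::::::::::.:::+@@@@@@@@@@@@@#=+*++*++
+       @@@@@@@@@@@#=-----=:--::..::::::.:::-:.:::::.=@@@@@@@@@@@@@*+**+*+#
@      :@@@@@@@@@@@---=------:::-:--::..:::.:::::::::::@@@@@@@@@@@@@*****+*
@      @@@@@@@@@@@=-------:--=+===+++=-=:::.::::-::::.:.%@@@@@@@@@@@%***+**
@=     @@@@@@@@@@+=------=++*****+**#**+=+=::::::::::::..@@@@@@@@@@@@****+*
@*     @@@@@@@@@*=-----=+**##**#**#*#****#+-:::::::..:.:::@@@@@@@@@@@@*+***
@@     @@@@@@@@@@=----=+***#**#*#****#+++=-:---::::::..:..@@@@@@@@@@@@#****
@@=    @@@@@@@@@@----=+***#**********+-::.. :++--:.::::::..@@@@@@@@@@@@%***
@@#    @@@@@@@@@+==-=+**#*##***
[... 2989 characters left out ...]
                   
@@@@@@@@@@@@@@@@@@@@@@@@@@@@@@@@@@@@@%@##-                                 
@@@@@@@@@@@@@@@@@@@@@@@@@@@@@@@@@@@@@@%*=                                  
@@@@@@@@@@@@@@@@@@@@@@@@@@@@@@@@@@@@@%%*-:                                 
@@@@@@@@@@@@@@@@@@@@@@@@@@@@@@@@@@@@@@@@:                               =*@
@@@@@@@@@@@@@@@@@@@@@@@@@@@@@@@@@@@@@@@@:.::.               ::::.:.:-*%@@@@
@@@@@@@@@@@@@@@@@@@@@@@@@@@@@@@@@@@@@@@:====-=:       %@@@@@@@@@@@@@@@@@@@@
@@@@@@@@@@@@@@@@@@@@@@@@@@@@@@@@@@@@@@*=========.     @@@@@@@@@@@@@@@@@@@# 
@@@@@@@@@@@@@@@@@@@@@@@@@@@@@@@@@@@@@@====+=--=-=.    =@@@@@@@@@@@@@@@@@+  
@@@@@@@@@@@@@@@@@@@@@@@@@@@@@@@@@@@@@%========-===    *@@@@@@@@@@@@@@@@+
```

The plane edges around the cross-hole line up with the plate, and the full-radius sections are on the ±77° sides, so the hole runs along about -13°/167°. I now check joint room before fetching the clip.

```bash
python3 - <<'E'
from h import *
np.set_printoptions(precision=4,suppress=True)
s=env.get_state(); print(s['clock'],s['joint_pos'],s['tcp_pos'])
a=np.radians(23.4);d=np.array([np.cos(a),np.sin(a)]);n=np.array([-d[1],d[0]])
tip=np.array([.6075,.000]) # avg of straight-leg tip views
B=tip-.096*d; print('block',B,'pinch',B+.054*d+.007*n,'roof c',[.5094,-.0385])
E
```

```text
12.975 [ 0.3251  0.5785 -0.0217  0.9689  0.      0.7896] [0.5937 0.2846 0.0582]
block [ 0.5194 -0.0381] pinch [ 0.5662 -0.0103] roof c [0.5094, -0.0385]
```

```bash
python3 - <<'E'
from h import *
np.set_printoptions(precision=3,suppress=True)
print(px2w('scene',.64*np.array([[297,360],[322,340],[356,372],[331,390],[507,470],[456,498],[398,530],[386,586],[433,538],[274,370],[220,407]]),.005)[:,:2])
E
```

```text
[[ 0.789 -0.158]
 [ 0.731 -0.159]
 [ 0.73  -0.071]
 [ 0.784 -0.075]
 [ 0.674  0.226]
 [ 0.766  0.201]
 [ 0.867  0.175]
 [ 0.937  0.222]
 [ 0.837  0.22 ]
 [ 0.83  -0.171]
 [ 0.939 -0.179]]
```

```bash
python3 -m pendant '[[1,0,0,-0.045,0],[1,-0.018,-0.046,-0.035,0],[1,-0.018,-0.046,0,0],[1,-0.018,-0.046,0,0],[1,-0.018,-0.046,0,0],[1,-0.018,-0.046,0,0],[1,-0.018,-0.046,0,0],[1,0,0,0,0.18]]' && python3 -m pendant '[[1,0,0,0,0.18],[1,0,0,0,0.18],[1,0,0,0,0.18],[1,0,0,0,0.18],[1,0,0,0,0.18],[1,0,0,0,0.18],[1,0,0,0,0.18],[1,0,0,0,0.18]]' && python3 -m pendant '[[1,0,0,0,0.18],[1,0,0,0,0.18],[1,0,0,0,0.18],[1,0,0,0,0.109],[1,0,0,0,0],[1,0,0,0,0]]'
python3 - <<'E'
from h import *
np.set_printoptions(precision=4,suppress=True)
im=snap('wrist','p1.png'); s=env.get_state(); Rm=Rq(s['orientation']); print(s['tcp_pos'],s['joint_pos'],np.degrees(np.arctan2(Rm[1,1],Rm[0,1])))
for l,z in dict(clip_legs=.031,clip_seat=.031,pocket=.022).items():
    for r in env.recognise('wrist',l)[:2]: print(l,round(r['score'],2),np.round(r['centre']),px2w('wrist',r['centre'],z)[0])
# brass pixels
hsv=cv2.cvtColor(im,cv2.COLOR_RGB2HSV); m=cv2.inRange(hsv,(10,110,60),(22,255,255)); ys,xs=np.nonzero(m); print(len(xs),xs.min(),xs.max(),ys.min(),ys.max())
for y in range(ys.min(),ys.max()+1,5):
    r=xs[ys==y]; 
    if len(r): sp=np.split(r,np.where(np.diff(r)>2)[0]+1); print(y,[(int(a[0]),int(a[-1])) for a in sp if len(a)>1])
E
```

```text
clock: 13.98
tcp_pos: [0.5671, -0.0147, 0.1395]
orientation: [0.003, 0.321, 0.947, 0.0]
wrist_force: [0.2, 1.3, 0.2]
finger_gap: 0.0857
grip_force: 0.0
clock: 14.98
tcp_pos: [0.5672, -0.0113, 0.1394]
orientation: [0.001, 0.865, 0.501, 0.002]
wrist_force: [-0.2, -1.1, 0.0]
finger_gap: 0.0854
grip_force: 0.0
clock: 15.72
tcp_pos: [0.5667, -0.0108, 0.1379]
orientation: [0.0, 0.979, 0.204, 0.001]
wrist_force: [-0.8, 0.6, 1.1]
finger_gap: 0.0854
grip_force: 0.0
[ 0.5666 -0.0107  0.1375] [-0.1606  0.3518 -0.1775  1.0397  0.0001  2.5713] -66.52138354156038
clip_legs 0.98 [263. 210.] [ 0.5551 -0.0225  0.031 ]
clip_seat 0.92 [262. 216.] [ 0.5499 -0.0234  0.031 ]
clip_seat 0.34 [ 58. 106.] [0.5705 0.1588 0.031 ]
pocket 0.77 [265. 266.] [ 0.5019 -0.0482  0.022 ]
3617 231 293 145 298
145 [(266, 269)]
150 [(264, 270)]
155 [(264, 269)]
160 [(264, 269)]
165 [(244, 247), (264, 269)]
170 [(244, 250), (264, 269)]
175 [(247, 253), (264, 269)]
180 [(250, 256), (264, 269)]
185 [(253, 259), (264, 268)]
190 [(249, 256), (263, 268)]
195 [(247, 252), (263, 268)]
200 [(246, 251), (263, 268)]
205 [(247, 253), (263, 268)]
210 [(250, 254), (263, 268)]
215 [(251, 255), (263, 268)]
220 [(251, 256), (263, 267)]
225 [(252, 257), (262, 267)]
230 [(245, 282)]
235 [(233, 234), (244, 283)]
240 [(232, 258), (262, 267), (276, 284)]
245 [(231, 253), (276, 284)]
250 [(232, 253), (277, 285)]
255 [(232, 286)]
260 [(231, 247), (250, 277), (281, 283)]
265 [(242, 267), (270, 283)]
270 [(242, 267), (270, 286)]
275 [(246, 259), (262, 286)]
280 [(242, 284)]
285 [(241, 285)]
290 [(242, 285)]
295 [(241, 279)]
```

```bash
cat >> h.py <<'E'
_c=env.calibration('wrist')
def px2t(px,zt):
    "wrist pixels -> tool frame at tool-z zt"
    K,d=np.array(_c['K']),np.array(_c['distortion'],float); T=np.array(_c['tool_from_camera'])
    u=cv2.undistortPoints(np.array(px,float).reshape(-1,1,2),K,d).reshape(-1,2); r=np.c_[u,np.ones(len(u))]@T[:3,:3].T
    return T[:3,3]+r*((zt-T[2,3])/r[:,2])[:,None]
E
python3 - <<'E'
from h import *
np.set_printoptions(precision=4,suppress=True)
print(px2t([[267,146],[266.5,165],[265.5,200],[264.5,227],[245,165],[248.5,200],[256,185]],.138-.031))
E
```

```text
[[ 0.0386  0.0091  0.107 ]
 [ 0.0233  0.0089  0.107 ]
 [-0.0065  0.0084  0.107 ]
 [-0.0311  0.0079  0.107 ]
 [ 0.0232 -0.0084  0.107 ]
 [-0.0066 -0.0057  0.107 ]
 [ 0.0065  0.0005  0.107 ]]
```

```bash
python3 -m pendant '[[0.3,-0.004,0.0015,0.05,0],[0.3,0,0,0.036,0],[0.3,0,0,0.010,0],[0.3,0,0,0,0]]' 20; python3 -m pendant '[[-1,0,0,0,0],[-1,0,0,0,0],[-1,0,0,0,0],[-1,0,0,0,0],[-1,0,0,0,0]]' 20
```

```text
clock: 16.42
tcp_pos: [0.5631, -0.0132, 0.0402]
orientation: [-0.0, 0.979, 0.203, -0.0]
wrist_force: [-0.6, 0.1, 0.5]
finger_gap: 0.0555
grip_force: 0.0
clock: 17.05
tcp_pos: [0.5639, -0.0134, 0.0409]
orientation: [0.0, 0.979, 0.203, 0.001]
wrist_force: [0.9, 0.8, 1.4]
finger_gap: 0.0172
grip_force: 20.0
```

```bash
python3 -m pendant '[[-1,0.015,0,0,0],[-1,0.02,0,0,0],[-1,0.025,0,0,0],[-1,0.025,0,0,0],[-1,0,0,0,0]]'; python3 - <<'E'
from h import *
np.set_printoptions(precision=4,suppress=True)
im=snap('wrist','p2.png'); im2=snap('side','p2s.png')
hsv=cv2.cvtColor(im,cv2.COLOR_RGB2HSV)
for nm,lo,hi in(('brass',(10,110,60),(22,255,255)),('red',(0,150,60),(6,255,255))):
    m=cv2.inRange(hsv,lo,hi); ys,xs=np.nonzero(m); print(nm,len(xs))
    for y in range(60,330,8):
        r=xs[ys==y]
        if len(r): sp=np.split(r,np.where(np.diff(r)>2)[0]+1); print(y,[(int(a[0]),int(a[-1])) for a in sp if len(a)>2])
E
```

```text
clock: 17.68
tcp_pos: [0.6427, 0.0215, 0.0395]
orientation: [-0.0, 0.979, 0.204, 0.0]
wrist_force: [-0.8, 0.5, -0.0]
finger_gap: 0.0169
grip_force: 19.9
brass 2479
172 [(262, 271)]
180 [(262, 271)]
188 [(262, 271)]
196 [(262, 271)]
204 [(229, 239), (262, 271)]
212 [(234, 245), (262, 271)]
220 [(238, 250), (262, 271)]
228 [(244, 255), (262, 271)]
236 [(242, 255), (262, 271)]
244 [(238, 247), (262, 270)]
252 [(238, 245), (263, 269)]
260 [(238, 246), (262, 270)]
268 [(242, 250), (263, 269)]
276 [(244, 252), (263, 270)]
284 [(245, 253), (263, 270)]
292 [(247, 255), (263, 271)]
300 [(248, 256), (263, 271)]
308 [(250, 258), (263, 271)]
red 1015
276 [(506, 509)]
284 [(497, 510)]
292 [(492, 510)]
300 [(489, 511)]
308 [(500, 503)]
316 [(250, 268), (271, 278), (498, 502)]
324 [(250, 278), (506, 511)]
```

```bash
python3 -m pendant '[[-1,0,0,0.012,0],[-1,0,0,0.006,0],[-1,0,0,0.002,0],[-1,0,0,0,0]]'; python3 -m pendant '[[-1,0,0,0.001,0],[-1,0,0,0,0]]'
```

```text
clock: 18.27
tcp_pos: [0.6408, 0.0204, 0.0202]
orientation: [-0.0, 0.979, 0.203, -0.0]
wrist_force: [-0.6, -0.1, -0.1]
finger_gap: 0.0172
grip_force: 19.9
clock: 18.52
tcp_pos: [0.6415, 0.0205, 0.0197]
orientation: [0.0, 0.979, 0.203, 0.0]
wrist_force: [-0.4, -0.2, 0.5]
finger_gap: 0.0169
grip_force: 19.9
```

```bash
python3 -m pendant '[[-0.4,0,0,0.0005,0],[0,0,0,0,0],[0.3,0,0,0,0],[1,0,0,-0.03,0],[1,-0.02,0,-0.04,0],[1,-0.036,0,-0.02,0],[1,0,0,0,0],[1,0,0,0,0]]'; python3 - <<'E'
from h import *
np.set_printoptions(precision=4,suppress=True)
im=snap('wrist','p3.png'); s=env.get_state(); zt=s['tcp_pos'][2]; print(s['tcp_pos'])
hsv=cv2.cvtColor(im,cv2.COLOR_RGB2HSV)
for nm,lo,hi in(('brass',(10,110,60),(22,255,255)),('red',(0,150,60),(6,255,255))):
    m=cv2.inRange(hsv,lo,hi); m[:,:200]=0; m[:,330:]=0; ys,xs=np.nonzero(m); print(nm,len(xs),ys.min(),ys.max())
    for y in range(0,330,8):
        r=xs[ys==y]
        if len(r): sp=np.split(r,np.where(np.diff(r)>2)[0]+1); print(y,[(int(a[0]),int(a[-1])) for a in sp if len(a)>2])
E
```

```text
clock: 19.52
tcp_pos: [0.5902, -0.0018, 0.1088]
orientation: [0.0, 0.979, 0.203, 0.0]
wrist_force: [0.5, -0.4, -0.0]
finger_gap: 0.0853
grip_force: 0.0
[ 0.5901 -0.0016  0.1083]
brass 4459 64 332
64 [(261, 264)]
72 [(260, 265)]
80 [(260, 265)]
88 [(238, 241), (260, 265)]
96 [(239, 246), (260, 265)]
104 [(244, 251), (260, 265)]
112 [(248, 255), (260, 265)]
120 [(243, 250), (260, 265)]
128 [(241, 247), (260, 266)]
136 [(243, 249), (260, 266)]
144 [(246, 252), (260, 266)]
152 [(247, 253), (261, 266)]
160 [(249, 254), (260, 266)]
168 [(250, 255), (261, 266)]
176 [(251, 255)]
272 [(243, 273), (277, 283)]
280 [(232, 239), (242, 282)]
288 [(229, 285)]
296 [(229, 287)]
304 [(230, 288)]
312 [(240, 287)]
320 [(240, 288)]
328 [(241, 279)]
red 1110 174 219
176 [(257, 272)]
184 [(251, 276)]
192 [(251, 276)]
200 [(251, 276)]
208 [(251, 276)]
216 [(252, 276)]
```

```bash
python3 - <<'E'
from h import *
np.set_printoptions(precision=4,suppress=True)
print(px2t([[262.5,63.5],[263.3,160]],.1085-.009)); print(px2t([[263.8,177],[263.8,219],[264,200]],.1085-.024))
E
```

```text
[[0.0989 0.0048 0.0995]
 [0.0288 0.006  0.0995]]
[[ 0.019   0.006   0.0845]
 [-0.0143  0.0064  0.0845]
 [ 0.0011  0.0064  0.0845]]
```

```bash
python3 -m pendant '[[1,0.0025,0.006,0.04,-0.017],[0.2,0,0,0.035,0],[0.2,0,0,0.0125,0],[0,0,0,0,0]]'; python3 -m pendant '[[-1,0,0,0,0],[-1,0,0,0,0],[-1,0,0,0,0],[-1,0,0,0,0]]' 60
```

```text
clock: 20.08
tcp_pos: [0.5938, -0.0059, 0.02]
orientation: [-0.001, 0.977, 0.211, -0.001]
wrist_force: [-0.1, -0.1, 0.1]
finger_gap: 0.0424
grip_force: 0.0
clock: 20.58
tcp_pos: [0.5957, -0.0064, 0.0229]
orientation: [0.0, 0.977, 0.211, 0.002]
wrist_force: [0.5, -0.4, 5.7]
finger_gap: 0.0184
grip_force: 60.1
```

```bash
python3 -m pendant '[[-1,0,0,-0.04,0],[-1,0,0,-0.05,0],[-1,0,0,-0.01,-0.18],[-1,0,0,0,-0.18],[-1,0,0,0,-0.18],[-1,0,0,0,-0.18],[-1,0,0,0,-0.18],[-1,0,0,0,-0.18]]'; python3 -m pendant '[[-1,0,0,0,-0.18],[-1,0,0,0,-0.18],[-1,0,0,0,-0.18],[-1,0,0,0,-0.18],[-1,0,0,0,-0.18],[-1,0,0,0,-0.18],[-1,0,0,0,-0.18],[-1,0,0,0,0]]'; python3 -c "
from h import *
s=env.get_state();Rm=Rq(s['orientation']);print(s['tcp_pos'],np.degrees(np.arctan2(Rm[1,0],Rm[0,0])),s['joint_pos'])"
```

```text
clock: 21.58
tcp_pos: [0.5941, -0.0063, 0.1212]
orientation: [-0.0, 0.728, 0.686, -0.0]
wrist_force: [-0.0, -0.2, -0.5]
finger_gap: 0.0185
grip_force: 59.3
clock: 22.58
tcp_pos: [0.5941, -0.0063, 0.1213]
orientation: [-0.0, 0.188, 0.982, 0.0]
wrist_force: [-0.8, 0.5, -0.5]
finger_gap: 0.0186
grip_force: 59.3
[ 0.59414425 -0.00627014  0.12125398] 158.35555966671086 [-1.45628902e-01  4.14962202e-01 -1.24752603e-01  1.03140048e+00
  5.40162077e-05  2.32137835e-01]
```

```bash
python3 -m pendant '[[-1,0,0,0,-0.154],[-1,-0.0016,0.046,0,0],[-1,-0.0016,0.046,0,0],[-1,-0.0016,0.046,0,0],[-1,-0.0016,0.046,0,0],[-1,0,0,0,0],[-1,0,0,0,0]]'; python3 - <<'E'
from h import *
np.set_printoptions(precision=4,suppress=True)
im=snap('wrist','i1.png'); s=env.get_state(); Rm=Rq(s['orientation']); print(s['tcp_pos'],np.degrees(np.arctan2(Rm[1,0],Rm[0,0])))
hsv=cv2.cvtColor(im,cv2.COLOR_RGB2HSV)
m=cv2.inRange(hsv,(10,110,60),(22,255,255)); ys,xs=np.nonzero(m); print(len(xs),ys.min(),ys.max())
for y in range(ys.min(),330,10):
    r=xs[ys==y]
    if len(r): sp=np.split(r,np.where(np.diff(r)>2)[0]+1); print(y,[(int(a[0]),int(a[-1])) for a in sp if len(a)>2])
b=cv2.resize(im[0:150,156:356],(800,600),interpolation=cv2.INTER_CUBIC); cv2.imwrite('pics/i1c.png',cv2.cvtColor(b,cv2.COLOR_RGB2BGR))
E
```

```text
clock: 23.45
tcp_pos: [0.6407, 0.1717, 0.121]
orientation: [-0.0, 0.111, 0.994, -0.0]
wrist_force: [0.5, -0.5, -0.9]
finger_gap: 0.0184
grip_force: 59.3
[0.6407 0.1711 0.1211] 167.17289898969375
3227 47 223
47 [(253, 256)]
57 [(249, 259)]
67 [(249, 259)]
77 [(249, 259)]
87 [(0, 2), (213, 220), (249, 259)]
97 [(215, 226), (249, 259)]
107 [(221, 232), (249, 259)]
117 [(226, 237), (250, 258)]
127 [(230, 241), (250, 259)]
137 [(223, 234), (250, 258)]
147 [(221, 230), (250, 258)]
157 [(221, 230), (250, 258)]
167 [(224, 235), (250, 258)]
177 [(228, 237), (250, 258)]
187 [(230, 238), (250, 258)]
197 [(231, 240), (250, 258)]
207 [(233, 242), (250, 258)]
217 [(235, 243), (249, 259)]
```

View pics/i1c.png

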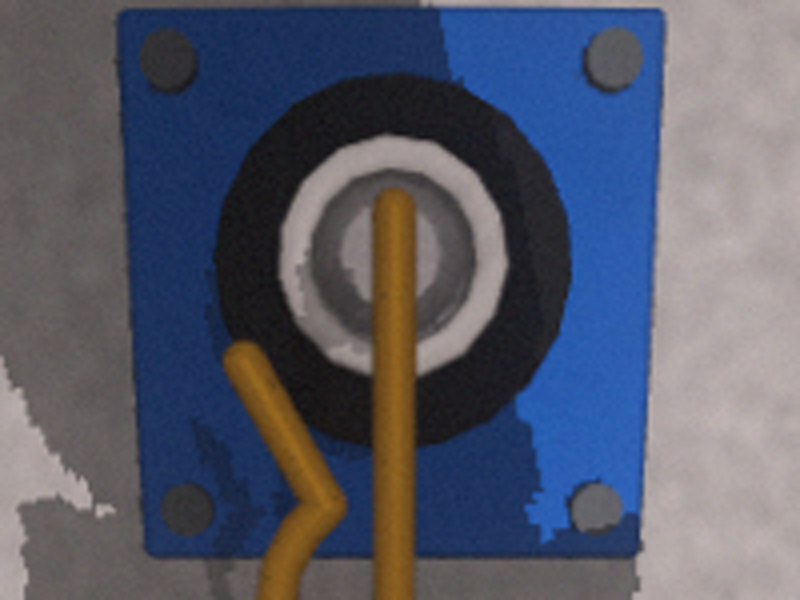

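The leg tip (393,190) lies over the shaft; the top disc is centred near (391,250), and the plate's sides stand symmetrically about column 391, so the yaw is right.

```bash
python3 - <<'E'
from h import *
np.set_printoptions(precision=4,suppress=True)
f=lambda x,y:[156+x/4,y/4]
wz=.121-.0229+.009; tz=lambda z:.121-z
print('tip',px2t([f(393,187)],tz(wz)),'leg near',px2t([[254,207]],tz(wz)))
print('top',px2t([f(391,252)],tz(.07)),'hub',px2t([f(394,256)],tz(.048)),'plate corners',px2t([f(117,10),f(665,10),f(640,556),f(147,556)],tz(.01)))
E
```

```text
tip [[0.0978 0.0007 0.0139]] leg near [[0.0233 0.0007 0.0139]]
top [[0.0954 0.0005 0.051 ]] hub [[0.0974 0.001  0.073 ]] plate corners [[ 0.1442 -0.049   0.111 ]
 [ 0.1443  0.0498  0.111 ]
 [ 0.0457  0.0504  0.111 ]
 [ 0.0456 -0.0484  0.111 ]]
```

```bash
python3 -m pendant '[[-1,-0.025,0,0,0],[-1,0,0,0.03,0],[-1,0,0,0.023,0],[-1,0,0,0,0],[-1,0,0,0,0]]'; python3 - <<'E'
from h import *
np.set_printoptions(precision=4,suppress=True)
print(np.mean([env.get_state()['tcp_pos'] for _ in range(3)],0))
im=snap('wrist','i2.png'); print(env.get_state()['tcp_pos'])
print('hole pred px',w2px('wrist',[[.5485,.1932,.07]]))
E
```

```text
clock: 24.12
tcp_pos: [0.666, 0.1654, 0.0693]
orientation: [0.0, 0.112, 0.994, 0.0]
wrist_force: [1.2, 0.2, -0.6]
finger_gap: 0.0188
grip_force: 59.3
[0.666  0.1654 0.0693]
[0.6664 0.1657 0.0698]
hole pred px [[254.2774 -26.0132]]
```

```bash
python3 -m pendant '[[-1,0.009,0,0.0015,0],[-1,0,0,0,0]]'; python3 -m pendant '[[-1,0.004,0,0,0],[-1,0,0,0,0]]'; python3 -m pendant '[[-1,0.003,0,0,0],[-1,0,0,0,0]]';  python3 -m pendant '[[-1,0.003,0,0,0],[-1,0,0,0,0]]'
```

```text
clock: 24.42
tcp_pos: [0.656, 0.1686, 0.0675]
orientation: [0.0, 0.11, 0.994, 0.0]
wrist_force: [0.7, 0.5, -0.5]
finger_gap: 0.0186
grip_force: 59.3
clock: 24.68
tcp_pos: [0.6525, 0.1694, 0.067]
orientation: [-0.0, 0.11, 0.994, 0.0]
wrist_force: [-1.3, -0.6, 0.2]
finger_gap: 0.0185
grip_force: 59.3
clock: 24.92
tcp_pos: [0.6497, 0.1699, 0.0667]
orientation: [-0.0, 0.111, 0.994, 0.0]
wrist_force: [-0.0, -0.0, -0.5]
finger_gap: 0.0184
grip_force: 59.3
clock: 25.18
tcp_pos: [0.6467, 0.1705, 0.0668]
orientation: [-0.0, 0.111, 0.994, 0.0]
wrist_force: [0.1, 0.0, -1.2]
finger_gap: 0.0182
grip_force: 59.3
```

```bash
python3 -m pendant '[[-1,0.006,0,-0.0007,0],[-1,0.006,0,0,0],[-1,0,0,0,0]]'; python3 -m pendant '[[-1,0.006,0,0,0],[-1,0.005,0,0,0],[-1,0,0,0,0]]'; python3 -m pendant '[[-1,0.005,0,0,0],[-1,0,0,0,0]]'
```

```text
clock: 25.55
tcp_pos: [0.6343, 0.1732, 0.0675]
orientation: [-0.001, 0.111, 0.994, -0.0]
wrist_force: [-0.7, -0.5, -1.3]
finger_gap: 0.0188
grip_force: 59.3
clock: 25.92
tcp_pos: [0.6236, 0.1757, 0.0674]
orientation: [-0.001, 0.111, 0.994, -0.0]
wrist_force: [-1.9, -1.5, 0.1]
finger_gap: 0.0186
grip_force: 59.3
clock: 26.18
tcp_pos: [0.6194, 0.1766, 0.0676]
orientation: [-0.0, 0.111, 0.994, -0.0]
wrist_force: [-1.5, -1.7, -0.9]
finger_gap: 0.0185
grip_force: 59.4
```

```bash
python3 -m pendant '[[-1,0.005,0,0,0],[-1,0,0,0,0]]'; python3 -m pendant '[[-1,0.004,0,0,0],[-1,0,0,0,0]]'; python3 -m pendant '[[-1,0.004,0,0,0],[-1,0,0,0,0]]'; python3 -m pendant '[[-1,0.004,0,0,0],[-1,0,0,0,0]]'
```

```text
clock: 26.42
tcp_pos: [0.6146, 0.1776, 0.0677]
orientation: [0.0, 0.111, 0.994, -0.0]
wrist_force: [0.6, -2.2, 0.4]
finger_gap: 0.0185
grip_force: 59.5
clock: 26.68
tcp_pos: [0.6105, 0.1785, 0.0675]
orientation: [-0.0, 0.111, 0.994, -0.0]
wrist_force: [0.1, -2.9, -1.7]
finger_gap: 0.0189
grip_force: 59.3
clock: 26.92
tcp_pos: [0.6045, 0.1798, 0.0668]
orientation: [-0.002, 0.11, 0.994, -0.0]
wrist_force: [-4.7, -2.5, 1.0]
finger_gap: 0.0188
grip_force: 59.5
clock: 27.18
tcp_pos: [0.6025, 0.1805, 0.0673]
orientation: [-0.0, 0.111, 0.994, -0.0]
wrist_force: [-2.6, -2.9, -0.1]
finger_gap: 0.0187
grip_force: 59.4
```

```bash
python3 -m pendant '[[-1,0.0015,0,0,0],[-1,0,0,0,0]]'; python3 - <<'E'
from h import *
np.set_printoptions(precision=4,suppress=True)
im=snap('wrist','j1.png'); s=env.get_state(); print(s['tcp_pos'],s['wrist_force'])
hsv=cv2.cvtColor(im,cv2.COLOR_RGB2HSV)
m=cv2.inRange(hsv,(10,110,60),(22,255,255)); ys,xs=np.nonzero(m)
for y in range(40,230,7):
    r=xs[ys==y]
    if len(r): sp=np.split(r,np.where(np.diff(r)>2)[0]+1); print(y,[(int(a[0]),int(a[-1])) for a in sp if len(a)>2])
g=im.max(2); 
for y in range(110,200,6): print(y,g[y,200:300:4])
E
```

```text
clock: 27.42
tcp_pos: [0.602, 0.1806, 0.0677]
orientation: [0.0, 0.111, 0.994, 0.0]
wrist_force: [-0.5, -3.2, -1.1]
finger_gap: 0.0189
grip_force: 59.3
[0.6019 0.1806 0.0676] [-0.6409 -4.6946  0.2831]
47 [(252, 254)]
54 [(249, 258)]
61 [(249, 258)]
68 [(249, 258)]
75 [(249, 258)]
82 [(248, 259)]
89 [(206, 214), (248, 259)]
96 [(207, 219), (248, 259)]
103 [(211, 224), (249, 258)]
110 [(216, 228), (249, 258)]
117 [(220, 232), (249, 258)]
124 [(225, 236)]
131 [(222, 232)]
138 [(219, 229)]
145 [(217, 226)]
152 [(216, 225)]
159 [(217, 227)]
166 [(220, 231)]
173 [(224, 234), (249, 259)]
180 [(226, 235), (249, 259)]
187 [(228, 236), (249, 259)]
194 [(229, 238), (250, 258)]
201 [(231, 239), (250, 258)]
208 [(232, 241), (249, 258)]
215 [(234, 242), (250, 258)]
222 [(235, 243), (250, 258)]
110 [111  32  33  28  85 148 149 108 192 190 177 154 100 143 146 133 171 180
 195 200 123  39  38  42  39]
116 [ 36  34  31  29  24  88 145 150 152 140 106 108 109 144 142 103 107 106
 152 173 192 102  39  41  40]
122 [ 32  34  32  27  32 107 102 157 146 112  80  91 100 104 100  95 134  99
 109 120 181 193  
[... 595 characters left out ...]
 148 142 149 145 150 150  96
  90 190 179  40  41  40  37]
164 [105 109  32  29  30 126 166 136 151 136  80  83  98 141 116 100  92  85
 185 173  37  33  38  35  35]
170 [109 109 115  89  35  32 128 166 130  32  40 165 106  79 103 175 174  44
  31  33  35  36  35  39 101]
176 [110 109 109 111 107  36  43 143 141  39  35  30  37 140 148  37  35  35
  34  37  35  35  60 106 109]
182 [112 109 108 111 109  97  79 137 150  76  36  32  42 142 148  36  32  33
  36  32  76 107 107 109 109]
188 [ 82  82  85 111  94 110  80 118 155 124  82  99  48 143 148  69 108 106
 109 105 111 108 108 110 111]
194 [ 73  81  85  80  83  81  82  71 149 144  79 107  94 142 147 107 107 105
 107 105 108 106 107 105 113]
```

```bash
python3 - <<'E'
from h import *
np.set_printoptions(precision=4,suppress=True)
z=.0135
print(px2t([[253,47],[220.5,151],[230.5,124],[211,89],[253.7,187]],z)); print('disc',px2t([[254,147],[254,131],[254,164],[239,147],[269,147]],-.0024))
im=cv2.imread('pics/j1.png').max(2)
print(im[120:172:3,226:284:3])
E
```

```text
[[ 0.0976  0.0002  0.0135]
 [ 0.0518 -0.0153  0.0135]
 [ 0.0644 -0.0102  0.0135]
 [ 0.08   -0.0188  0.0135]
 [ 0.0339  0.0005  0.0135]]
disc [[ 0.0561  0.0007 -0.0024]
 [ 0.0627  0.0007 -0.0024]
 [ 0.0488  0.0007 -0.0024]
 [ 0.0561 -0.0056 -0.0024]
 [ 0.0561  0.007  -0.0024]]
[[146 171 124 122 103  81  89 144 101  95 140 120  84  87 104 104  89 170
  188 191]
 [123 147 154 128  91  84  95 100 104 105 106  98 102 126  93 103  97 148
  177 192]
 [105 138 172 108  87 103 102 105 112 113 110 115 102 106  85 105 107  80
  173 185]
 [141 155 113  89  98 102 110 110 118 107 116 117 113 110 103 135 109  80
  154 186]
 [152 150  90  94 103 108 115 119 140 153 127 124 125 112 107  99 107  81
  146 182]
 [157 101  92  99 106 117 153 152 151 151 156 153 147 123 111 112  99  87
  113 176]
 [147  87  97 101 104 151 154 153 152 153 151 153 151 146 118 108 104  85
   85 173]
 [102  85  93 106 134 148 145 146 152 150 150 153 151 149 128 111 102  86
  135 182]
 [ 90  91  93 101 146 144 148 147 149 148 147 150 150 149 142 110 101  95
  169 186]
 [ 91  79  92  97 147 145 144 147 146 145 148 147 152 150 152 108 101  94
  180 185]
 [117  95  85  83 144 143 144 144 149 147 144 144 147 147 144 105  97 130
  188 186]
 [104 131  82  89 140 150 153 149 150 149 148 153 151 152 133  99  93 191
  188 186]
 [111 146  78  87 124 143 145 146 144 146 145 146 146 145 108  99  91 194
  183 166]
 [125 173  92  86  90 129 145 144 148 145 147 148 149 114  95  88 143 180
  176  33]
 [144 116 151  94  83  88 132 152 155 151 153 150 114  98  87 134 185 177
   42  34]
 [162 133 128 172 105  82  91  93  94 100  99  93  96  85 134 181 174  52
   37  36]
 [154 152 118  68 162 123  84  81  84  88  84  80  88 160 173  76  36  27
   33  36]
 [142 158 126  30  31  33 101 129 120 118 149 147 165  69  35  35  33  35
   32  40]]
```

```bash
python3 -m pendant '[[-1,0.0015,0,0,0],[-1,0,0,0,0]]'; python3 -m pendant '[[-1,0.001,0,0,0],[-1,0,0,0,0]]'; cat > m.py <<'E'
from h import *
np.set_printoptions(precision=4,suppress=True)
import sys
im=snap('wrist',sys.argv[1]); s=env.get_state(); print(s['clock'],s['tcp_pos'],s['wrist_force'])
z=s['tcp_pos'][2]-.054
hsv=cv2.cvtColor(im,cv2.COLOR_RGB2HSV); m=cv2.inRange(hsv,(10,110,60),(22,255,255)); m[:,:190]=0; m[:,300:]=0
ys,xs=np.nonzero(m); print('tip row',ys.min())
for y in range(ys.min(),ys.min()+150,6):
    r=xs[ys==y]
    if len(r):
        c=[(a[0]+a[-1])/2 for a in np.split(r,np.where(np.diff(r)>2)[0]+1) if len(a)>2]; print(y,c,px2t([[k,y] for k in c],z)[:,:2].round(4).tolist() if c else '')
E
python3 m.py j2.png
```

```text
clock: 27.72
tcp_pos: [0.5999, 0.1811, 0.0675]
orientation: [-0.0, 0.111, 0.994, 0.0]
wrist_force: [-0.6, -3.7, -0.5]
finger_gap: 0.0184
grip_force: 59.4
clock: 27.98
tcp_pos: [0.5991, 0.1814, 0.0675]
orientation: [-0.0, 0.111, 0.994, 0.0]
wrist_force: [0.5, -4.7, -0.5]
finger_gap: 0.0189
grip_force: 59.4
28.025 [0.5991 0.1813 0.0675] [ 0.0407 -2.7786 -0.7538]
tip row 47
47 [np.float64(253.5)] [[0.0976, 0.0004]]
53 [np.float64(253.5)] [[0.0951, 0.0004]]
59 [np.float64(253.5)] [[0.0927, 0.0004]]
65 [np.float64(253.5)] [[0.0902, 0.0004]]
71 [np.float64(253.5)] [[0.0876, 0.0004]]
77 [np.float64(253.5)] [[0.0851, 0.0004]]
83 [np.float64(253.5)] [[0.0825, 0.0004]]
89 [np.float64(216.5), np.float64(253.5)] [[0.08, -0.0163], [0.08, 0.0004]]
95 [np.float64(219.0), np.float64(253.5)] [[0.0774, -0.0152], [0.0774, 0.0004]]
101 [np.float64(222.0), np.float64(253.5)] [[0.0747, -0.0139], [0.0747, 0.0004]]
107 [np.float64(226.0), np.float64(253.5)] [[0.0721, -0.0122], [0.0721, 0.0004]]
113 [np.float64(228.5), np.float64(253.5)] [[0.0694, -0.0111], [0.0694, 0.0004]]
119 [np.float64(232.5), np.float64(253.5)] [[0.0667, -0.0093], [0.0667, 0.0004]]
125 [np.float64(235.5), np.float64(253.5)] [[0.064, -0.0079], [0.064, 0.0004]]
131 [np.float64(232.5)] [[0.0612, -0.0094]]
137 [np.float64(228.0)] [[0.0584, -0.0115]]
143 [np.float64(225.0)] [[0.0556, -0.013]]
149 [np.float64(224.0)] [[0.0527, -0.0136]]
155 [np.float64(223.0)] [[0.0499, -0.0141]]
161 [np.float64(225.0)] [[0.0469, -0.0133]]
167 [np.float64(228.0)] [[0.044, -0.0119]]
173 [np.float64(231.0)] [[0.041, -0.0105]]
179 [np.float64(232.5), np.float64(254.0)] [[0.038, -0.0098], [0.038, 0.0007]]
185 [np.float64(233.5), np.float64(254.0)] [[0.035, -0.0094], [0.035, 0.0007]]
191 [np.float64(234.5), np.float64(254.0)] [[0.0319, -0.009], [0.0319, 0.0007]]
```

```bash
python3 -m pendant '[[-1,0.0003,-0.0006,0,0],[-1,0,0,0,0]]'; python3 -m pendant '[[-0.3,0,0,0,0],[0.2,0,0,0,0],[0.2,0,0,0,0],[0.2,0,0,-0.01,0],[0.2,0,0,-0.03,0],[0.2,0,0,-0.04,0],[0.2,0,0,0,0]]'; python3 m.py k1.png
```

```text
clock: 28.28
tcp_pos: [0.5989, 0.1812, 0.0676]
orientation: [0.0, 0.111, 0.994, 0.0]
wrist_force: [-0.8, -1.7, -0.1]
finger_gap: 0.0185
grip_force: 59.3
clock: 29.15
tcp_pos: [0.6014, 0.1813, 0.1523]
orientation: [0.004, 0.111, 0.994, 0.001]
wrist_force: [0.5, 0.3, -1.0]
finger_gap: 0.0511
grip_force: 0.0
29.2 [0.6003 0.181  0.1501] [-1.2597 -0.3438 -0.0445]
tip row 63
63 [] 
69 [np.float64(249.5)] [[0.0968, -0.0025]]
75 [np.float64(250.5)] [[0.0927, -0.0018]]
81 [np.float64(250.5)] [[0.0887, -0.0018]]
87 [np.float64(251.0)] [[0.0846, -0.0015]]
93 [np.float64(228.5), np.float64(251.0)] [[0.0804, -0.0177], [0.0804, -0.0015]]
99 [np.float64(232.5), np.float64(251.0)] [[0.0763, -0.0149], [0.0762, -0.0015]]
105 [np.float64(235.5), np.float64(251.5)] [[0.072, -0.0128], [0.072, -0.0011]]
111 [np.float64(239.5), np.float64(251.5)] [[0.0678, -0.0099], [0.0678, -0.0011]]
117 [np.float64(237.5)] [[0.0635, -0.0114]]
123 [np.float64(234.5)] [[0.0591, -0.0137]]
129 [np.float64(233.5)] [[0.0548, -0.0145]]
135 [np.float64(235.0)] [[0.0503, -0.0135]]
141 [np.float64(238.0)] [[0.0459, -0.0113]]
147 [np.float64(239.0), np.float64(252.5)] [[0.0413, -0.0106], [0.0413, -0.0004]]
153 [np.float64(240.5), np.float64(253.0)] [[0.0368, -0.0095], [0.0368, -0.0]]
159 [np.float64(241.5), np.float64(253.0)] [[0.0322, -0.0088], [0.0322, -0.0]]
165 [np.float64(243.0), np.float64(253.0)] [[0.0275, -0.0077], [0.0275, -0.0]]
171 [np.float64(244.5), np.float64(253.5)] [[0.0228, -0.0066], [0.0228, 0.0003]]
```

```bash
python3 -m pendant '[[0.2,0,0,0,0],[0.2,0,0,0,0],[0.2,0,0,0,0],[0.2,0,0,0,0]]'; python3 m.py k2.png | head -12; python3 - <<'E'
from h import *
im=cv2.imread('pics/k2.png').max(2); print(im[108:150:3,232:276:3])
print(px2t([[253,130]],.15-.07))
E
```

```text
clock: 29.7
tcp_pos: [0.5985, 0.1807, 0.147]
orientation: [-0.0, 0.111, 0.994, -0.0]
wrist_force: [-0.5, 0.0, -0.6]
finger_gap: 0.0515
grip_force: 0.0
29.75 [0.5986 0.1807 0.1471] [ 0.3619  0.1113 -0.5206]
tip row 68
68 [np.float64(252.0)] [[0.0971, -0.0007]]
74 [np.float64(252.0)] [[0.0931, -0.0007]]
80 [np.float64(252.5)] [[0.0891, -0.0004]]
86 [np.float64(252.5)] [[0.0851, -0.0004]]
92 [np.float64(253.0)] [[0.081, -0.0]]
98 [np.float64(230.5), np.float64(253.0)] [[0.0769, -0.0161], [0.0769, -0.0]]
104 [np.float64(234.0), np.float64(253.0)] [[0.0728, -0.0137], [0.0728, -0.0]]
110 [np.float64(237.5), np.float64(253.5)] [[0.0686, -0.0112], [0.0686, 0.0003]]
116 [np.float64(241.0), np.float64(253.5)] [[0.0643, -0.0087], [0.0643, 0.0003]]
122 [np.float64(239.5)] [[0.0601, -0.0099]]
[[ 45 115 119  39 149 160  91 121 108 165 169 153  33  31  34]
 [ 23  94 131 105 157 116  94 116 104 141 142 162 167  85  34]
 [ 26  44 108 127 123  80  98 118 101  89  83 138 151 164  65]
 [ 22 134  88 125 115  89  72 116 102  65  82  85 117 152 154]
 [ 53 121 100 118  85  72  76  80  84  85  95  83  79 141 160]
 [117 102 117 103  69  80  87  91  88  90  89  91  85  96 153]
 [138 107 118  72  78  90 107 129 127 109  91  84  79  71 149]
 [ 92 117  91  76  80 118 121 124 126 124 116  89  81  67 141]
 [102 114  79  72  89 121 120 117 119 116 120  91  79  71 153]
 [ 66 120  72  73 104 122 121 121 121 120 119  94  78 109 157]
 [ 32 123  82  67  91 126 123 126 124 126 127  86  72 148 156]
 [ 26 112  90  62  74 124 116 123 125 123 112  81 110 156 156]
 [ 29  62 128 100  63  74 126 129 126 113  77  70 164 152  37]
 [ 28  30 107 120 128  62  66  74  73  71  67 158 153  55  28]]
[[5.55179459e-02 6.27200654e-07 8.00000000e-02]]
```

```bash
python3 -c "
from workcell import env
print(env.hand_in())"
```

```text
the job is handed in; nothing more can be done
None
```

I put the black wheel down on the shaft's shoulder. The clip's straight leg goes through the cross-hole and its sprung leg has snapped round the shaft. I let go at about 29 s, the clip measured home and closed after release, and the job is handed in; `hand_in()` returned no verdict.

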